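# Strip the packs from a donated stereo and put them on charge

### The arm

A 6-joint arm with a two-finger parallel gripper is mounted at the origin on the work surface. World frame = base frame: x ahead of the robot, y to its left, z up, the work surface at z = 0. Lengths are in mm, angles in rad, forces in N, time in s.
With the tool pointing down it reaches from about 350 to 975 mm from the base axis. Payload 7.1 kg.
Tool frame: the origin (TCP) lies on the centre line of the jaws, within the pads' length; the fingertips stand 11 mm ahead of it and the grasp point (between the pads) lies 8 mm behind it; z points along the fingers, y is the direction in which the jaws open and shut (so a half turn about z gives the same grasp; the last joint's range is limited). The gripper opens to 88 mm and grips with 3 to 60 N. Pads are 20 mm wide; open, the fingers measure 115 mm over their backs; the gripper's body (75 mm by 178 mm) begins 61 mm behind the grasp point.
Start: joints at [-1.286, 0.423, 1.63, -0, 1.089, -0.019], TCP at [186.986, -596.357, 233.675] pointing down, gripper open.
Joint ranges: [-3, 3], [-0.9, 2.11], [0.09, 2.58], [-1.31, 4.45], [0.11, 2.69], [-2.54, 2.54]. Speed limits (rad/s): [2.39, 2.39, 3.01, 3.14, 3.14, 3.14].

### API

Orientations are given as a unit quaternion [w, x, y, z].
In Python, from plant import bot gives the robot as it stands.
- The arm moves only by the tool drive_tool, never from a script. Its argument "increments" is a list of rows, each an object of numbers: "grip": the opening, from -1 (shut) to 1 (fully open); "x", "y", "z": the shift along the tool's x, y, z in cm; "ax", "ay", "az": the turn, a rotation vector about the tool's x, y, z in degrees. In form: [{"grip": .., "x": .., "y": .., "z": .., "ax": .., "ay": .., "az": ..}, ...]. A call has 1 to 12 rows; each row is the pose to reach, as a shift and turn from the pose commanded when the call began, along the tool's axes at that moment; what a row does not reach only later rows make up. A row lasts 1/10 s, in which the tool goes at most 50 mm and 8.59 degrees, less where a joint would pass 70% of its speed; a pose out of reach is approached as far as the arm can. A call with a gripper value outside its range is refused whole. The fingers move at their own pace and stop on an object; "grip_force" is the grip in N (left out, the last holds). Time passes only in rows, so rows that repeat a pose let the fingers close. It gives the time, the measured TCP pose, the force and the opening at its end, in the units of the state.
- bot.get_obs(): the state, without advancing time (a new reading comes with each control period).
- bot.snapshot(name): name is "side" or "top"; returns a dict with "img" (420x560x3 uint8, red, green, blue), "fx", "fy", "cx", "cy" (pixels), "pose" (4x4, takes a point from camera to world coordinates). Camera axes: x right, y down, z forward; pixel columns grow to the right and rows downward; lengths in mm; the calibration is good to about 2 mm. A picture is of the moment at which its call begins. There is no depth.
- bot.hand_in(): hands the job in, once; it reports no verdict.
The state is a dict: "time": time; "joint_positions": joint angles; "qd": joint speeds; "tau": joint torques, N m; "eef_pos": TCP position; "eef_rot": TCP orientation; "ft_force": force on the tool from outside, world axes, zero at the start; "ft_torque": the same for the moment, N m; "finger_gap": opening from 0.0 (shut) to 1.0 (fully open).
Only numpy, scipy, OpenCV 4.12 (cv2) and the standard library are available. Lean on these libraries where they do the work, as an engineer would, in place of code of your own. Each camera call takes 0.05 s, during which the arm holds its last target. There are 200 camera calls.

### The job

Ready the donated stereo's batteries for testing: use the pry tool in the notch to spring the battery cover out of its catches (keep the fingers off the cover until it has sprung), then lay the cover flat, rib up, on the rubber mat and move every pack you find inside into the charger, one lying in each bay. Once all the packs are in, turn the charger's dial until its pointer stands at the steel marker, and finish with the pry tool lying on the mat too, clear of the cover; leave the other goods on the bench where they are.

Things in the scene. Friction and masses are not known exactly. Their poses are not given: they have to be found in the camera images.
- stereo: Fixed grey stereo lying on its face, 270 (x) x 100 (y) x 89 mm high; origin: centre of underside, z up. Battery bay opens upward: 232 x 60 mm, floor at z 50; pack places at x = -78, -26, 26, 78, y = 0, parted by dividers 22 mm wide, 6 high. Ledge under the cover at z 85. Two bosses on the +y wall (x = -55 and 55, 24 wide, y 40 to 50, up to z 99) carry the spring catches.
- notch (a point): Pry notch in the middle of the stereo's +y wall: middle of the outer edge of its floor, stereo (0, 50, 79) mm, the edge a blade pivots on. 28 mm wide in x; floor level from y 50 in to y 30, then the open bay (packs' tops z 76). The seated cover's underside is at z 85 from y 35 inward: 6 mm of height for a blade going in level along stereo -y. Axes as the stereo's.
- cover: Black battery cover, plate 241 (x) x 70 (y) x 4 mm, 90 g, loose but snapped in. Origin: centre of the plate's underside, z up. In the middle of its top a grip rib 12 (x) x 44 (y) mm, its top at z 20. Starts seated, origin at stereo (0, -0.5, 85) mm, axes as the stereo's. Once sprung its +y edge rests on the catches, tilted about 10 degrees, and it lifts off by the rib.
- cover_lip (a point): Middle of the cover's lower +y edge, cover (0, 35, 0) mm: 85 mm above the stereo's underside while seated, over 94.5 when sprung. Two sprung steel balls (radius 6, centres at stereo z 93.5, x = -55 and 55) stick out 2 mm over this edge; it takes about 15 N upward here to snap past both, and then they spring in under it and hold it up.
- prytool: Pry tool, 195 mm long, 110 g: wooden handle 100 (x) x 24 (y) x 12 mm, and out of its end along +x a flat steel blade 95 mm long, 16 wide, 3 thick, at z 4.5 to 7.5; tip at (145, 0, 6) mm. Origin: centre of the handle's underside, z up. Starts lying on the mat, blade roughly towards the stereo. May be knocked aside.
- mat: Fixed dark green rubber mat 270 (x) x 190 (y) x 4 mm thick. Origin: centre of its underside, z up.
- charger: Fixed white charger 250 (x) x 150 (y) mm, origin at the centre of its underside, z up. Along its -y side four bays, along its +y side a grey dial panel whose top is at z 28.
- bay0 (a point): Centre of the floor of the first bay, charger (-78, -37, 20) mm; axes as the charger's. Bays are 32 (x) x 58 (y) mm; dividers 7 mm high, 20 wide, the -y wall 10 mm high, the +y wall 8. A pack lies in it with its long axis along charger y, either end first.
- bay1 (a point): Centre of the floor of another such bay, charger (-26, -37, 20) mm.
- bay2 (a point): Centre of the floor of another such bay, charger (26, -37, 20) mm.
- bay3 (a point): Centre of the floor of another such bay, charger (78, -37, 20) mm.
- pack0: Rechargeable pack, a block 50 (x) x 26 (y) x 26 (z) mm, 50 to 100 g, origin at its centre, either end and any long side alike. If present it starts lying on the floor of the stereo's bay, hidden under the cover, long axis along stereo y. May be absent.
- pack1: Rechargeable pack, a block 50 (x) x 26 (y) x 26 (z) mm, 50 to 100 g, origin at its centre, either end and any long side alike. If present it starts lying on the floor of the stereo's bay, hidden under the cover, long axis along stereo y. May be absent.
- pack2: Rechargeable pack, a block 50 (x) x 26 (y) x 26 (z) mm, 50 to 100 g, origin at its centre, either end and any long side alike. If present it starts lying on the floor of the stereo's bay, hidden under the cover, long axis along stereo y. May be absent.
- pack3: Rechargeable pack, a block 50 (x) x 26 (y) x 26 (z) mm, 50 to 100 g, origin at its centre, either end and any long side alike. If present it starts lying on the floor of the stereo's bay, hidden under the cover, long axis along stereo y. May be absent.
- dial (a joint): Dial angle, 0 to 4.4 rad, growing clockwise from above; no clicks, stays where left (0.04 N m). Axis at charger (-30, 33) mm. Black disc of 24 mm radius with a bar grip 44 x 12 mm across it, the bar 39 to 57 mm above the charger's underside. A white line on one half of the bar and a white nib are the pointer; at 0 pointer and bar point along charger -x.
- dial_tip (a point): End of the dial's pointer, 32 mm from the axis, 31 mm above the charger's underside.
- mark_tip (a point): Point of the fixed steel marker tab on the dial's scale, 32 mm from the dial's axis (its place on the scale differs from start to start): the pointer must point at it.
- jar_big: Big green glass jar, 80 mm wide, 130 high. Leave it where it is; origin at the centre of its underside.
- tin: Brass-coloured tin 50 x 70 x 100 mm. Leave it where it is; origin at the centre of its underside.
- figure: White china figure, 48 mm wide, 96 high. Leave it where it is; origin at the centre of its underside.
- chips: Stack of white game chips, 39 mm wide, 36 high. Leave it where it is; origin at the centre of its underside.
- taphandle: Turned dark wooden tap handle standing upright, 36 mm wide, 125 high. Leave it where it is; origin at the centre of its underside.
- bottle: Small clear glass bottle, 56 mm wide, 90 high. Leave it where it is; origin at the centre of its underside.
Not all that is in view belongs to the job. What is meant by the prytool is not purple, and is the larger of those in its own colour.

How it is judged (in metres and radians):
On the way, in this order (a step that is already met when the one before it is completed fails the run):
1. the pry tool works on the seated cover (contact force between prytool and cover above 2 N and z of cover_lip in the frame of stereo below 0.094 m and distance between cover and stereo below 0.1 m).
2. the cover's edge is sprung clear of the catches ((z of cover_lip in the frame of stereo above 0.0945 m or distance between cover and stereo above 0.13 m)), for 0.1 s.
3. the cover is off the stereo and every pack lies in a charger bay (distance between cover and stereo above 0.13 m and ((horizontal distance between pack0 and bay0 below 0.009 m and angle between the x axis of pack0 and the y axis of charger, either way round below 0.2 rad and z of pack0 in the frame of charger below 0.037 m) or (horizontal distance between pack0 and bay1 below 0.009 m and angle between the x axis of pack0 and the y axis of charger, either way round below 0.2 rad and z of pack0 in the frame of charger below 0.037 m) or (horizontal distance between pack0 and bay2 below 0.009 m and angle between the x axis of pack0 and the y axis of charger, either way round below 0.2 rad and z of pack0 in the frame of charger below 0.037 m) or (horizontal distance between pack0 and bay3 below 0.009 m and angle between the x axis of pack0 and the y axis of charger, either way round below 0.2 rad and z of pack0 in the frame of charger below 0.037 m)) and ((horizontal distance between pack1 and bay0 below 0.009 m and angle between the x axis of pack1 and the y axis of charger, either way round below 0.2 rad and z of pack1 in the frame of charger below 0.037 m) or (horizontal distance between pack1 and bay1 below 0.009 m and angle between the x axis of pack1 and the y axis of charger, either way round below 0.2 rad and z of pack1 in the frame of charger below 0.037 m) or (horizontal distance between pack1 and bay2 below 0.009 m and angle between the x axis of pack1 and the y axis of charger, either way round below 0.2 rad and z of pack1 in the frame of charger below 0.037 m) or (horizontal distance between pack1 and bay3 below 0.009 m and angle between the x axis of pack1 and the y axis of charger, either way round below 0.2 rad and z of pack1 in the frame of charger below 0.037 m)) and ((horizontal distance between pack2 and bay0 below 0.009 m and angle between the x axis of pack2 and the y axis of charger, either way round below 0.2 rad and z of pack2 in the frame of charger below 0.037 m) or (horizontal distance between pack2 and bay1 below 0.009 m and angle between the x axis of pack2 and the y axis of charger, either way round below 0.2 rad and z of pack2 in the frame of charger below 0.037 m) or (horizontal distance between pack2 and bay2 below 0.009 m and angle between the x axis of pack2 and the y axis of charger, either way round below 0.2 rad and z of pack2 in the frame of charger below 0.037 m) or (horizontal distance between pack2 and bay3 below 0.009 m and angle between the x axis of pack2 and the y axis of charger, either way round below 0.2 rad and z of pack2 in the frame of charger below 0.037 m)) and ((horizontal distance between pack3 and bay0 below 0.009 m and angle between the x axis of pack3 and the y axis of charger, either way round below 0.2 rad and z of pack3 in the frame of charger below 0.037 m) or (horizontal distance between pack3 and bay1 below 0.009 m and angle between the x axis of pack3 and the y axis of charger, either way round below 0.2 rad and z of pack3 in the frame of charger below 0.037 m) or (horizontal distance between pack3 and bay2 below 0.009 m and angle between the x axis of pack3 and the y axis of charger, either way round below 0.2 rad and z of pack3 in the frame of charger below 0.037 m) or (horizontal distance between pack3 and bay3 below 0.009 m and angle between the x axis of pack3 and the y axis of charger, either way round below 0.2 rad and z of pack3 in the frame of charger below 0.037 m))), for 0.2 s.
4. the dial's pointer stands at the marker (horizontal distance between dial_tip and mark_tip below 0.004 m), for 0.2 s.
At the end, for the whole second after the job is handed in: Cover flat (5 degrees), rib up, its centre over the mat; pry tool lying on the mat, handle centre over it, not touching the cover; each pack in a charger bay, within 9 mm of its centre and along it; dial pointer tip within 4 mm (7 degrees) of the marker; all at rest (x of cover in the frame of mat between -0.135 and 0.135 m and y of cover in the frame of mat between -0.095 and 0.095 m and angle between cover's own z axis and vertical below 0.08 rad and z of cover in the frame of mat below 0.009 m and x of prytool in the frame of mat between -0.135 and 0.135 m and y of prytool in the frame of mat between -0.095 and 0.095 m and z of prytool in the frame of mat below 0.022 m and contact force between prytool and cover below 0.1 N and ((horizontal distance between pack0 and bay0 below 0.009 m and angle between the x axis of pack0 and the y axis of charger, either way round below 0.2 rad and z of pack0 in the frame of charger below 0.037 m) or (horizontal distance between pack0 and bay1 below 0.009 m and angle between the x axis of pack0 and the y axis of charger, either way round below 0.2 rad and z of pack0 in the frame of charger below 0.037 m) or (horizontal distance between pack0 and bay2 below 0.009 m and angle between the x axis of pack0 and the y axis of charger, either way round below 0.2 rad and z of pack0 in the frame of charger below 0.037 m) or (horizontal distance between pack0 and bay3 below 0.009 m and angle between the x axis of pack0 and the y axis of charger, either way round below 0.2 rad and z of pack0 in the frame of charger below 0.037 m)) and ((horizontal distance between pack1 and bay0 below 0.009 m and angle between the x axis of pack1 and the y axis of charger, either way round below 0.2 rad and z of pack1 in the frame of charger below 0.037 m) or (horizontal distance between pack1 and bay1 below 0.009 m and angle between the x axis of pack1 and the y axis of charger, either way round below 0.2 rad and z of pack1 in the frame of charger below 0.037 m) or (horizontal distance between pack1 and bay2 below 0.009 m and angle between the x axis of pack1 and the y axis of charger, either way round below 0.2 rad and z of pack1 in the frame of charger below 0.037 m) or (horizontal distance between pack1 and bay3 below 0.009 m and angle between the x axis of pack1 and the y axis of charger, either way round below 0.2 rad and z of pack1 in the frame of charger below 0.037 m)) and ((horizontal distance between pack2 and bay0 below 0.009 m and angle between the x axis of pack2 and the y axis of charger, either way round below 0.2 rad and z of pack2 in the frame of charger below 0.037 m) or (horizontal distance between pack2 and bay1 below 0.009 m and angle between the x axis of pack2 and the y axis of charger, either way round below 0.2 rad and z of pack2 in the frame of charger below 0.037 m) or (horizontal distance between pack2 and bay2 below 0.009 m and angle between the x axis of pack2 and the y axis of charger, either way round below 0.2 rad and z of pack2 in the frame of charger below 0.037 m) or (horizontal distance between pack2 and bay3 below 0.009 m and angle between the x axis of pack2 and the y axis of charger, either way round below 0.2 rad and z of pack2 in the frame of charger below 0.037 m)) and ((horizontal distance between pack3 and bay0 below 0.009 m and angle between the x axis of pack3 and the y axis of charger, either way round below 0.2 rad and z of pack3 in the frame of charger below 0.037 m) or (horizontal distance between pack3 and bay1 below 0.009 m and angle between the x axis of pack3 and the y axis of charger, either way round below 0.2 rad and z of pack3 in the frame of charger below 0.037 m) or (horizontal distance between pack3 and bay2 below 0.009 m and angle between the x axis of pack3 and the y axis of charger, either way round below 0.2 rad and z of pack3 in the frame of charger below 0.037 m) or (horizontal distance between pack3 and bay3 below 0.009 m and angle between the x axis of pack3 and the y axis of charger, either way round below 0.2 rad and z of pack3 in the frame of charger below 0.037 m)) and horizontal distance between dial_tip and mark_tip below 0.004 m and linear speed of each of cover, prytool, pack0, pack1, pack2, pack3 below 0.02 m/s).
It fails at once if the fingers pull or press on the cover while its catches still hold it (contact force between the fingers and cover above 1 N and distance between cover and stereo below 0.1 m and z of cover_lip in the frame of stereo below 0.09 m).
It fails at once if another of the goods on the bench is displaced more than 5 cm (distance of any of jar_big, tin, figure, chips, taphandle, bottle from where it was at the start of the episode above 0.05 m).
Of pack0, pack1, pack2, pack3 only 2 to 4 are there at a start; the rules pass over those that are not, and their reading is None.
At some moment in a run one of prytool may be knocked a few centimetres aside while the robot is not near it.
Once in a run the grip may slacken for a moment while it holds something.
It also fails if it takes over 210 s, if anything falls off the work surface, if the arm or the gripper's body presses on something with over 40 N, if the wrist force passes 120 N, or if a joint passes its speed limit or range.

## Working session

There is one attempt and no reset: what is moved stays moved. The work goes in short steps, Python scripts to look and compute and a tool call to move; the robot and the scene stay as the last step left them, time stands still between calls to the robot, and variables do not carry over. Pictures are saved under pics/ and viewed, on a budget of 14 in all, crops included, one or two more only if the job needs it, and the job is handed in when it is done.

Besides the shell and the picture viewer there is one more tool, called after "Request:" as name(argument=value, ...) on one line, values as JSON. drive_tool: Moves the arm, as the interface text tells. Its arguments: {"type":"object","properties":{"increments":{"type":"array"},"grip_force":{"type":"number"}},"required":["increments"]}

```bash
mkdir -p pics; ls
cat > h.py <<'E'
import numpy as np,cv2
from plant import bot
def snap(n,f):
    s=bot.snapshot(n); cv2.imwrite(f'pics/{f}.png',s['img'][:,:,::-1]); np.savez(f'pics/{f}.npz',**s); return s
def load(f): return dict(np.load(f'pics/{f}.npz'))
def ray(s,u,v,z):
    P=s['pose']; d=P[:3,:3]@[(u-s['cx'])/s['fx'],(v-s['cy'])/s['fy'],1]; o=P[:3,3]
    return o+d*(z-o[2])/d[2]
def proj(s,p):
    P=s['pose']; c=P[:3,:3].T@(np.array(p,float)-P[:3,3]); return np.array([s['cx']+s['fx']*c[0]/c[2],s['cy']+s['fy']*c[1]/c[2]])
E
python3 - <<'E'
from h import *
np.set_printoptions(precision=3,suppress=True)
print(bot.get_obs())
for n in('top','side'):
    s=snap(n,n+'0'); print(n,s['fx'],s['fy'],s['cx'],s['cy'],s['pose'])
a=cv2.imread('pics/top0.png');b=cv2.imread('pics/side0.png')
E
```

```text
pics
{'time': 0.0, 'joint_positions': array([-1.286,  0.424,  1.631,  0.   ,  1.089, -0.019]), 'qd': array([-0.001,  0.   ,  0.001,  0.002,  0.001,  0.001]), 'tau': array([ -0.001, -54.463, -27.366,   0.064,   0.023,  -0.   ]), 'eef_pos': array([ 186.846, -595.865,  232.924]), 'eef_rot': array([-0.001,  0.988,  0.151, -0.   ]), 'ft_force': array([ 0.303, -0.457,  0.146]), 'ft_torque': array([ 0.022, -0.018,  0.047]), 'finger_gap': 0.9997825606437788}
top 415.7186515076843 415.7186515076843 277.3931574939138 207.24344699079134 [[   0.002   -0.994    0.108  400.247]
 [  -1.      -0.004   -0.018   75.252]
 [   0.018   -0.108   -0.994 1059.738]
 [   0.       0.       0.       1.   ]]
side 488.0870978294311 488.0870978294311 287.21699580721923 207.3052038956245 [[  -0.998   -0.031    0.048  435.267]
 [  -0.055    0.753   -0.656 1078.785]
 [  -0.016   -0.657   -0.753 1234.405]
 [   0.       0.       0.       1.   ]]
```

View pics/top0.png

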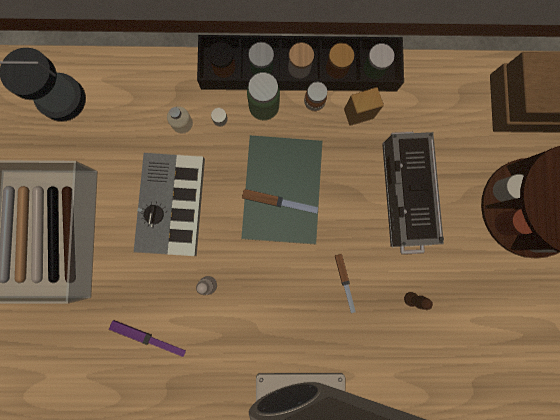

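View pics/side0.png

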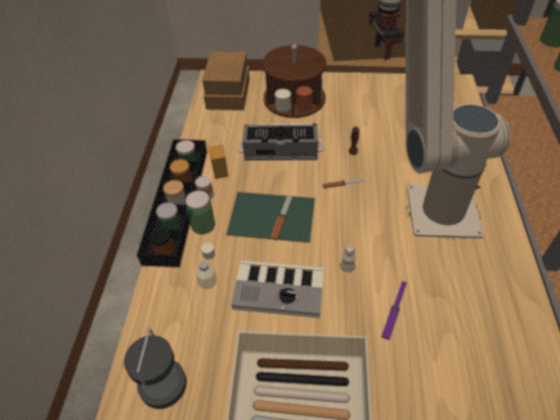

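Three candidates for the pry tool: a brown-handled one on the mat (top px 245–318, 190–213), a smaller brown one (335–353, 255–312), and a purple one (110–185, 320–355). The one on the mat is brown and the larger of its colour, so it should be the one meant. I'll check it in an enlarged crop of the mat and stereo.

Run:
```python
from h import *
s=load('top0'); im=s['img'][:,:,::-1]
c=im[125:325,235:450]; cv2.imwrite('pics/c1.png',cv2.resize(c,None,fx=3,fy=3,interpolation=cv2.INTER_CUBIC)) 
c=im[145:260,128:210]; cv2.imwrite('pics/c2.png',cv2.resize(c,None,fx=5,fy=5,interpolation=cv2.INTER_CUBIC))
```

```text
(no output)
```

View pics/c1.png

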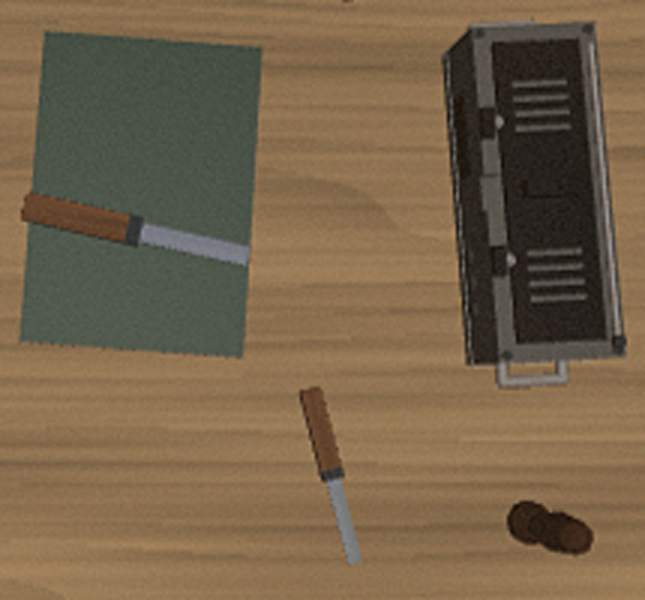

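View pics/c2.png

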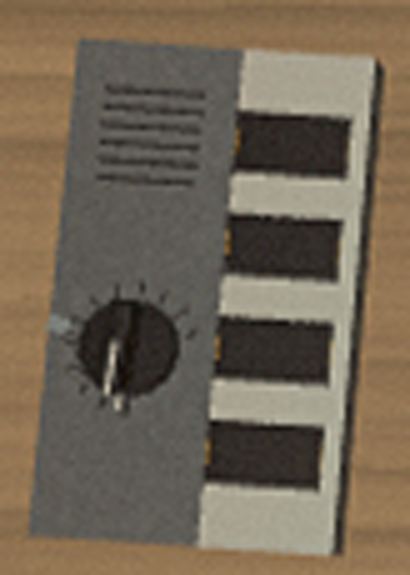

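```bash
cat > fit.py <<'E'
from h import *
from scipy.optimize import least_squares
def T(p,q,z0=0):
    c,s_=np.cos(p[2]),np.sin(p[2]); q=np.array(q,float)
    return np.array([p[0]+c*q[0]-s_*q[1],p[1]+s_*q[0]+c*q[1],q[2]+z0])
def fit(s,loc,px,p0,z0=0):
    f=lambda p:np.concatenate([proj(s,T(p,l,z0))-u for l,u in zip(loc,px)])
    r=least_squares(f,p0,x_scale=[10,10,.1],loss='soft_l1'); return r.x,f(r.x).reshape(-1,2)
E
python3 - <<'E'
from fit import *
np.set_printoptions(precision=2,suppress=True)
s=load('top0'); d=load('side0')
c1=lambda l:np.array(l)/3.+[235-.33,125-.33]
c2=lambda l:np.array(l)/5.+[128-.4,145-.4]
# stereo top corners: TL=+x+y
st,r=fit(s,[(135,50,89),(135,-50,89),(-135,-50,89),(-135,50,89),(135,50,0),(-135,50,0)],c1([(472,28),(595,22),(625,354),(500,361),(445,57),(468,363)]),[450,-230,0]);print('stereo',st,r)
mt,r=fit(s,[(135,95,4),(135,-95,4),(-135,-95,4),(-135,95,4)],c1([(45,32),(262,47),(243,357),(21,341)]),[450,70,0]);print('mat',mt,r)
L=[(125,75,28),(-125,75,28),(-125,-75,30),(125,-75,30)];X=[(78,40),(30,535),(333,553),(377,58)]
for x,q in zip((78,26,-26,-78),([(237,112),(350,120),(347,178),(230,172)],[(228,215),(342,221),(338,281),(224,274)],[(219,318),(332,325),(328,384),(213,378)],[(209,421),(323,428),(319,489),(205,482)])):
    L+=[(x+16,-8,28),(x+16,-66,30),(x-16,-66,30),(x-16,-8,28)];X+=q
ch,r=fit(s,L,c2(X),[420,280,0]);print('charger',ch,r)
pt,r=fit(s,[(-50,12,12),(-50,-12,12),(50,12,12),(50,-12,12),(145,8,7.5),(145,-8,7.5)],c1([(29,193),(22,221),(144,217),(135,245),(249,247),(247,265)]),[430,100,-1.6],4);print('pry',pt,r)
np.savez('poses.npz',st=st,mt=mt,ch=ch,pt=pt)
out=[]
def box(p,x0,x1,y0,y1,z,z0=0): return [T(p,(x,y,z),z0) for x,y in((x0,y0),(x1,y0),(x1,y1),(x0,y1))]
polys=[box(st,-135,135,-50,50,89),box(st,-135,135,-50,50,0),box(mt,-135,135,-95,95,4),box(ch,-125,125,-75,75,29),box(ch,-125,125,-75,75,0),box(pt,-50,50,-12,12,12,4),box(pt,50,145,-8,8,7.5,4),box(st,43,67,40,50,99),box(st,-67,-43,40,50,99),box(st,-14,14,30,50,79)]+[box(ch,x-16,x+16,-66,-8,29) for x in(-78,-26,26,78)]
for v,(x,y,w,h) in((s,(130,125,320,140)),(d,(225,115,110,205))):
    im=cv2.resize(v['img'][:,:,::-1].copy(),None,fx=2.4 if v is s else 2.9,fy=2.4 if v is s else 2.9,interpolation=cv2.INTER_CUBIC);k=2.4 if v is s else 2.9
    for P in polys: cv2.polylines(im,[np.int32([((proj(v,q)+.5)*k-.5)*16 for q in P])],True,(0,255,255),1,cv2.LINE_AA,4)
    out.append(im[int(y*k):int((y+h)*k),int(x*k):int((x+w)*k)])
cv2.imwrite('pics/o1.png',out[0]);cv2.imwrite('pics/o2.png',out[1])
E
```

```text
stereo [ 554.38 -274.83    0.05] [[ 0.15 -0.82]
 [ 0.26 -0.61]
 [ 0.6   0.86]
 [-0.05  0.63]
 [-0.78 -0.8 ]
 [-0.34  0.54]]
mat [563.35  43.98  -0.07] [[-0.22 -0.47]
 [ 0.22 -0.16]
 [ 0.41  0.24]
 [-0.41  0.32]]
charger [521.11 328.15  -0.06] [[-0.06 -0.23]
 [-0.42  0.41]
 [-0.01  0.65]
 [-0.44 -0.13]
 [ 0.01 -0.41]
 [ 0.36 -0.67]
 [-0.11  0.29]
 [ 0.27  0.13]
 [-0.05 -0.59]
 [ 0.22 -0.42]
 [-0.05  0.28]
 [-0.4   0.29]
 [-0.13 -0.54]
 [ 0.47 -0.53]
 [ 0.18  0.51]
 [-0.09  0.28]
 [-0.03 -0.27]
 [ 0.5  -0.22]
 [ 0.19  0.56]
 [-0.4   0.49]]
pry [538.32  95.89  -1.78] [[-0.62 -0.13]
 [-0.38 -0.29]
 [-0.4   0.25]
 [ 0.6   0.12]
 [ 0.75 -0.05]
 [ 0.14  0.08]]
```

View pics/o2.png

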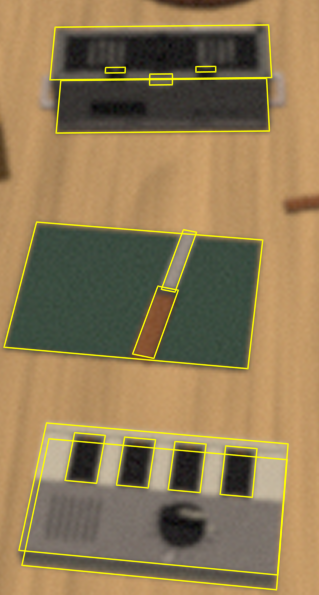

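The fit matches both views to about 1 mm. The side overlay sits on the stereo, mat, pry tool and charger, and the tool on the mat is clearly the longer brown one. Next is a planner that prints the increments for a target pose.

```bash
cat > go.py <<'E'
from fit import *
from scipy.spatial.transform import Rotation as Ro
P={k:v for k,v in np.load('poses.npz').items()}
def Rt(phi,tilt=0,about='y'):
    y=np.array([np.cos(phi),np.sin(phi),0]);z=np.array([0,0,-1.]);x=np.cross(y,z)
    R=Ro.from_matrix(np.stack([x,y,z],1)); return R*Ro.from_euler(about,tilt,degrees=True)
def plan(*tg):
    """each target: (xyz, phi, tilt) ; prints rows (cm,deg) from present measured pose"""
    o=bot.get_obs(); w=o['eef_rot']; R0=Ro.from_quat([w[1],w[2],w[3],w[0]]); p0=o['eef_pos']
    print('t %.2f'%o['time'],'tcp',np.round(p0,1),'F',np.round(o['ft_force'],1),'gap %.3f'%o['finger_gap'],'q',np.round(o['joint_positions'],2))
    for t in tg:
        p=np.array(t[0],float);phi=t[1];til=t[2] if len(t)>2 else 0
        c=[(R0.inv()*Rt(a,b)).as_rotvec(degrees=True) for a,b in((phi,til),(phi+np.pi,-til))]
        r=min(c,key=np.linalg.norm); s=R0.inv().apply(p-p0)/10
        print('xyz %.2f %.2f %.2f  a %.1f %.1f %.1f  dist %.0f'%(*s,*r,10*np.linalg.norm(s)), 'world',np.round(p,1))
E
python3 - <<'E'
from go import *
pt=P['pt']; phi=pt[2]+np.pi/2
g=T(pt,(25,0,0)); print(g,phi)
plan(((g[0],g[1],120),phi),((g[0],g[1],17.5),phi))
s=load('top0')
E
```

```text
[533.07490981  71.44470584   0.        ] -0.21143888744529238
t 0.10 tcp [ 186.9 -595.9  233. ] F [ 0.3 -0.2  0.6] gap 0.998 q [-1.29  0.42  1.63 -0.    1.09 -0.02]
xyz 53.00 -53.31 11.37  a -0.1 -0.0 -60.5  dist 760 world [533.1  71.4 120. ]
xyz 53.00 -53.29 21.62  a -0.1 -0.0 -60.5  dist 782 world [533.1  71.4  17.5]
```

Request:
drive_tool(increments=[{"x":53,"y":-53.3,"z":2,"az":-60.5,"grip":1},{"x":53,"y":-53.3,"z":2,"az":-60.5,"grip":1},{"x":53,"y":-53.3,"z":2,"az":-60.5,"grip":1},{"x":53,"y":-53.3,"z":2,"az":-60.5,"grip":1},{"x":53,"y":-53.3,"z":2,"az":-60.5,"grip":1},{"x":53,"y":-53.3,"z":2,"az":-60.5,"grip":1},{"x":53,"y":-53.3,"z":2,"az":-60.5,"grip":1},{"x":53,"y":-53.3,"z":2,"az":-60.5,"grip":1},{"x":53,"y":-53.3,"z":2,"az":-60.5,"grip":1},{"x":53,"y":-53.3,"z":2,"az":-60.5,"grip":1},{"x":53,"y":-53.3,"z":2,"az":-60.5,"grip":1},{"x":53,"y":-53.3,"z":2,"az":-60.5,"grip":1}])

```text
invalid input at $.increments[0]: expected keys grip, x, y, z, ax, ay, az
```

Run:
```python
from go import *
pt=P['pt']; phi=pt[2]+np.pi/2
g=T(pt,(25,0,0))
plan(((g[0],g[1],100),phi),((g[0],g[1],17.5),phi))
# check tool unmoved (side view differencing over blade/handle area)
a=load('side0'); b=snap('side','side1')
d=cv2.absdiff(a['img'],b['img']).max(2)[195:245,225:320]; print((d>40).sum())
q=[proj(a,T(pt,(x,0,8),4)) for x in(-40,-20,120,140)]
for u in q: print(a['img'][int(u[1]+.5),int(u[0]+.5)],b['img'][int(u[1]+.5),int(u[0]+.5)])
```

```text
t 0.10 tcp [ 186.9 -595.9  233. ] F [ 0.3 -0.2  0.6] gap 0.998 q [-1.29  0.42  1.63 -0.    1.09 -0.02]
xyz 53.00 -53.30 13.37  a -0.1 -0.0 -60.5  dist 763 world [533.1  71.4 100. ]
xyz 53.00 -53.29 21.62  a -0.1 -0.0 -60.5  dist 782 world [533.1  71.4  17.5]
0
[132  83  53] [130  80  49]
[130  82  52] [130  79  48]
[153 144 134] [156 145 136]
[162 142 127] [164 147 128]
```

Request:
drive_tool(increments=[{"grip":1,"x":53,"y":-53.3,"z":2,"ax":0,"ay":0,"az":-60.5},{"grip":1,"x":53,"y":-53.3,"z":2,"ax":0,"ay":0,"az":-60.5},{"grip":1,"x":53,"y":-53.3,"z":2,"ax":0,"ay":0,"az":-60.5},{"grip":1,"x":53,"y":-53.3,"z":2,"ax":0,"ay":0,"az":-60.5},{"grip":1,"x":53,"y":-53.3,"z":2,"ax":0,"ay":0,"az":-60.5},{"grip":1,"x":53,"y":-53.3,"z":2,"ax":0,"ay":0,"az":-60.5},{"grip":1,"x":53,"y":-53.3,"z":2,"ax":0,"ay":0,"az":-60.5},{"grip":1,"x":53,"y":-53.3,"z":2,"ax":0,"ay":0,"az":-60.5},{"grip":1,"x":53,"y":-53.3,"z":2,"ax":0,"ay":0,"az":-60.5},{"grip":1,"x":53,"y":-53.3,"z":2,"ax":0,"ay":0,"az":-60.5},{"grip":1,"x":53,"y":-53.3,"z":2,"ax":0,"ay":0,"az":-60.5},{"grip":1,"x":53,"y":-53.3,"z":2,"ax":0,"ay":0,"az":-60.5}])

```text
time: 1.35
eef_pos: [463.8, -62.0, 217.8]
eef_rot: [0.0, 0.778, 0.629, 0.0]
ft_force: [0.6, -1.4, 0.6]
finger_gap: 1.003
```

```bash
cat > pk.py <<'E'
from go import *
pt=P['pt']; phi=pt[2]+np.pi/2
g=T(pt,(25,0,0))
plan(((g[0],g[1],100),phi),((g[0],g[1],17.5),phi))
E
python3 pk.py
```

```text
t 1.35 tcp [463.8 -62.  217.8] F [ 0.6 -1.4  0.6] gap 1.003 q [-0.16  0.21  1.98 -0.    0.95  0.05]
xyz 14.50 3.97 11.78  a 0.0 0.0 0.0  dist 191 world [533.1  71.4 100. ]
xyz 14.50 3.97 20.03  a 0.0 0.0 0.0  dist 250 world [533.1  71.4  17.5]
```

Request:
drive_tool(increments=[{"grip":1,"x":14.5,"y":4,"z":8,"ax":0,"ay":0,"az":0},{"grip":1,"x":14.5,"y":4,"z":8,"ax":0,"ay":0,"az":0},{"grip":1,"x":14.5,"y":4,"z":8,"ax":0,"ay":0,"az":0},{"grip":1,"x":14.5,"y":4,"z":12,"ax":0,"ay":0,"az":0},{"grip":1,"x":14.5,"y":4,"z":15,"ax":0,"ay":0,"az":0},{"grip":0,"x":14.5,"y":4,"z":15,"ax":0,"ay":0,"az":0},{"grip":0,"x":14.5,"y":4,"z":15,"ax":0,"ay":0,"az":0},{"grip":0,"x":14.5,"y":4,"z":15,"ax":0,"ay":0,"az":0}])

```text
time: 2.15
eef_pos: [533.9, 69.1, 69.4]
eef_rot: [0.001, 0.778, 0.628, 0.001]
ft_force: [-0.5, -0.6, 0.7]
finger_gap: 0.766
```

```bash
python3 pk.py
```

```text
t 2.15 tcp [533.9  69.1  69.4] F [-0.5 -0.6  0.7] gap 0.766 q [ 0.11  0.55  1.91 -0.    0.68  0.32]
xyz 0.22 -0.12 -3.06  a 0.1 -0.0 -0.0  dist 31 world [533.1  71.4 100. ]
xyz 0.21 -0.14 5.19  a 0.1 -0.0 -0.0  dist 52 world [533.1  71.4  17.5]
```

Request:
drive_tool(increments=[{"grip":0,"x":0.2,"y":-0.1,"z":3,"ax":0,"ay":0,"az":0},{"grip":0,"x":0.2,"y":-0.1,"z":5.1,"ax":0,"ay":0,"az":0},{"grip":0,"x":0.2,"y":-0.1,"z":5.1,"ax":0,"ay":0,"az":0},{"grip":-1,"x":0.2,"y":-0.1,"z":5.1,"ax":0,"ay":0,"az":0},{"grip":-1,"x":0.2,"y":-0.1,"z":5.1,"ax":0,"ay":0,"az":0},{"grip":-1,"x":0.2,"y":-0.1,"z":5.1,"ax":0,"ay":0,"az":0},{"grip":-1,"x":0.2,"y":-0.1,"z":5.1,"ax":0,"ay":0,"az":0},{"grip":-1,"x":0.2,"y":-0.1,"z":5.1,"ax":0,"ay":0,"az":0},{"grip":-1,"x":0.2,"y":-0.1,"z":5.1,"ax":0,"ay":0,"az":0},{"grip":-1,"x":0.2,"y":-0.1,"z":5.1,"ax":0,"ay":0,"az":0}], grip_force=35)

```text
time: 3.15
eef_pos: [533.6, 71.5, 18.3]
eef_rot: [0.001, 0.778, 0.629, 0.001]
ft_force: [-1.0, -1.1, 8.2]
finger_gap: 0.274
```

```bash
python3 pk.py
```

```text
t 3.15 tcp [533.6  71.5  18.3] F [-1.  -1.1  8.2] gap 0.274 q [ 0.11  0.64  1.92 -0.    0.58  0.32]
xyz -0.01 -0.02 -8.17  a 0.2 -0.0 0.0  dist 82 world [533.1  71.4 100. ]
xyz -0.02 -0.05 0.08  a 0.2 -0.0 0.0  dist 1 world [533.1  71.4  17.5]
```

```bash
cat > a.py <<'E'
from go import *
st=P['st']; phi=st[2]
t=lambda Y,z:(T(st,(0,Y+120,z)),phi)
plan(t(70,130),t(70,90.3),t(15,90.3))
E
python3 a.py
```

```text
t 3.15 tcp [533.6  71.5  18.3] F [-1.  -1.1  8.2] gap 0.274 q [ 0.11  0.64  1.92 -0.    0.58  0.32]
xyz -15.08 4.39 -11.17  a 0.2 -0.0 -15.1  dist 193 world [544.6 -85.1 130. ]
xyz -15.08 4.38 -7.20  a 0.2 -0.0 -15.1  dist 173 world [544.6 -85.1  90.3]
xyz -20.39 5.81 -7.20  a 0.2 -0.0 -15.1  dist 224 world [ 547.4 -140.    90.3]
```

Request:
drive_tool(increments=[{"grip":-1,"x":0,"y":0,"z":-4,"ax":0,"ay":0,"az":0},{"grip":-1,"x":0,"y":0,"z":-8,"ax":0,"ay":0,"az":0},{"grip":-1,"x":-4,"y":1,"z":-11,"ax":0.2,"ay":0,"az":-5},{"grip":-1,"x":-8,"y":2,"z":-11,"ax":0.2,"ay":0,"az":-10},{"grip":-1,"x":-12,"y":3.3,"z":-11,"ax":0.2,"ay":0,"az":-15.1},{"grip":-1,"x":-15.1,"y":4.4,"z":-11,"ax":0.2,"ay":0,"az":-15.1},{"grip":-1,"x":-15.1,"y":4.4,"z":-9,"ax":0.2,"ay":0,"az":-15.1},{"grip":-1,"x":-15.1,"y":4.4,"z":-9,"ax":0.2,"ay":0,"az":-15.1},{"grip":-1,"x":-15.1,"y":4.4,"z":-9,"ax":0.2,"ay":0,"az":-15.1}])

```text
time: 4.05
eef_pos: [543.1, -85.0, 106.8]
eef_rot: [-0.002, 0.688, 0.725, -0.001]
ft_force: [0.5, 0.0, -1.7]
finger_gap: 0.273
```

```bash
python3 a.py
python3 - <<'E'
from h import *
a=snap('top','top2');b=snap('side','side2')
A=a['img'][120:260,270:460];B=b['img'][90:230,220:340]
cv2.imwrite('pics/p2.png',np.hstack([cv2.resize(A,None,fx=2.5,fy=2.5,interpolation=2),cv2.resize(B,None,fx=2.5,fy=2.5,interpolation=2)])[:,:,::-1])
E
```

```text
t 4.05 tcp [543.1 -85.  106.8] F [ 0.5  0.  -1.7] gap 0.273 q [-0.18  0.5   1.87 -0.    0.78 -0.23]
xyz -0.01 0.14 -2.32  a -0.3 -0.0 0.0  dist 23 world [544.6 -85.1 130. ]
xyz -0.01 0.16 1.65  a -0.3 -0.0 0.0  dist 17 world [544.6 -85.1  90.3]
xyz -5.51 0.16 1.65  a -0.3 -0.0 0.0  dist 58 world [ 547.4 -140.    90.3]
```

View pics/p2.png

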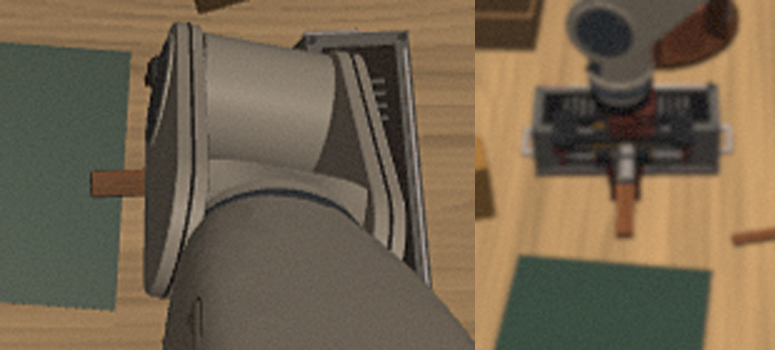

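Run:
```python
from go import *
a=load('top2');b=load('side2');c=T(P['st'],(0,0,0))
o=bot.get_obs()['eef_pos']; phi=P['st'][2]; d=np.array([-np.sin(phi),np.cos(phi),0]);e=np.array([np.cos(phi),np.sin(phi),0])
tl=o+75*d
for k in(-12,12):
  for z in (-14.3,-2.3):
    q=tl+k*e+[0,0,z]; print(k,z,proj(a,q)-[270,120],(proj(a,q)-[270,120])*2.5,(proj(b,q)-[220,90])*2.5+[475,0])
```

```text
-12 -14.3 [36.60688386 77.92482013] [ 91.51720964 194.81205034] [631.95431387 236.90412291]
-12 -2.3 [37.06092333 77.24908465] [ 92.65230831 193.12271163] [631.73916073 230.4479881 ]
12 -14.3 [36.02560907 67.82691937] [ 90.06402267 169.56729842] [613.41220742 237.06930594]
12 -2.3 [36.47126773 67.02840903] [ 91.17816932 167.57102257] [613.09030823 230.61553648]
```

Request:
drive_tool(increments=[{"grip":-1,"x":0,"y":0.15,"z":1.6,"ax":-0.3,"ay":0,"az":0},{"grip":-1,"x":0,"y":0.15,"z":1.6,"ax":-0.3,"ay":0,"az":0},{"grip":-1,"x":0,"y":0.15,"z":1.6,"ax":-0.3,"ay":0,"az":0},{"grip":-1,"x":0,"y":0.15,"z":1.6,"ax":-0.3,"ay":0,"az":0}])

```text
time: 4.55
eef_pos: [545.5, -84.9, 91.4]
eef_rot: [0.001, 0.688, 0.726, 0.001]
ft_force: [0.1, 0.4, -1.2]
finger_gap: 0.272
```

```bash
python3 a.py
```

```text
t 4.55 tcp [545.5 -84.9  91.4] F [ 0.1  0.4 -1.2] gap 0.272 q [-0.18  0.52  1.88  0.    0.74 -0.23]
xyz -0.01 -0.08 -3.86  a 0.1 -0.0 0.1  dist 39 world [544.6 -85.1 130. ]
xyz -0.01 -0.09 0.11  a 0.1 -0.0 0.1  dist 1 world [544.6 -85.1  90.3]
xyz -5.51 -0.10 0.11  a 0.1 -0.0 0.1  dist 55 world [ 547.4 -140.    90.3]
```

Lined up. Inserting gradually and watching the force.

Request:
drive_tool(increments=[{"grip":-1,"x":-1,"y":-0.1,"z":0.1,"ax":0,"ay":0,"az":0},{"grip":-1,"x":-2,"y":-0.1,"z":0.1,"ax":0,"ay":0,"az":0},{"grip":-1,"x":-3,"y":-0.1,"z":0.1,"ax":0,"ay":0,"az":0},{"grip":-1,"x":-3.6,"y":-0.1,"z":0.1,"ax":0,"ay":0,"az":0},{"grip":-1,"x":-4.2,"y":-0.1,"z":0.1,"ax":0,"ay":0,"az":0},{"grip":-1,"x":-4.2,"y":-0.1,"z":0.1,"ax":0,"ay":0,"az":0}])

```text
time: 5.15
eef_pos: [546.3, -128.2, 89.7]
eef_rot: [0.001, 0.689, 0.725, 0.001]
ft_force: [0.4, -0.5, -1.4]
finger_gap: 0.273
```

```bash
python3 a.py
```

```text
t 5.15 tcp [ 546.3 -128.2   89.7] F [ 0.4 -0.5 -1.4] gap 0.273 q [-0.25  0.54  1.86  0.    0.75 -0.3 ]
xyz 4.32 0.05 -4.03  a 0.1 -0.0 -0.0  dist 59 world [544.6 -85.1 130. ]
xyz 4.32 0.05 -0.06  a 0.1 -0.0 -0.0  dist 43 world [544.6 -85.1  90.3]
xyz -1.18 0.05 -0.06  a 0.1 -0.0 -0.0  dist 12 world [ 547.4 -140.    90.3]
```

```bash
cat > pry.py <<'E'
from go import *
st=P['st']; phi=st[2]
def t(th,D=85):
    c,s=np.cos(np.radians(th)),np.sin(np.radians(th)); return (T(st,(0,50+D*c+9.8*s,79-D*s+9.8*c)),phi,-th)
plan(*[t(k) for k in(0,6,12,16,20,24,28)])
E
python3 pry.py
```

```text
t 5.15 tcp [ 546.3 -128.2   89.7] F [ 0.4 -0.5 -1.4] gap 0.273 q [-0.25  0.54  1.86  0.    0.75 -0.3 ]
xyz -1.18 0.05 0.09  a 0.1 -0.0 -0.0  dist 12 world [ 547.4 -140.    88.8]
xyz -1.13 0.05 0.98  a 0.1 -6.0 -0.0  dist 15 world [ 547.4 -139.4   79.9]
xyz -1.17 0.04 1.88  a 0.1 -12.0 -0.0  dist 22 world [ 547.4 -139.8   70.9]
xyz -1.24 0.04 2.47  a 0.1 -16.0 -0.0  dist 28 world [ 547.4 -140.6   65. ]
xyz -1.36 0.04 3.06  a 0.1 -20.0 -0.0  dist 33 world [ 547.5 -141.8   59.1]
xyz -1.52 0.04 3.63  a 0.1 -24.0 -0.0  dist 39 world [ 547.6 -143.4   53.4]
xyz -1.72 0.04 4.19  a 0.1 -28.0 -0.0  dist 45 world [ 547.7 -145.3   47.7]
```

Request:
drive_tool(increments=[{"grip":-1,"x":-0.6,"y":0,"z":0,"ax":0,"ay":0,"az":0},{"grip":-1,"x":-1.2,"y":0,"z":0,"ax":0,"ay":0,"az":0},{"grip":-1,"x":-1.2,"y":0,"z":0.1,"ax":0,"ay":0,"az":0},{"grip":-1,"x":-1.1,"y":0,"z":0.5,"ax":0,"ay":-3,"az":0},{"grip":-1,"x":-1.1,"y":0,"z":1,"ax":0,"ay":-6,"az":0},{"grip":-1,"x":-1.1,"y":0,"z":1.4,"ax":0,"ay":-9,"az":0},{"grip":-1,"x":-1.2,"y":0,"z":1.9,"ax":0,"ay":-12,"az":0},{"grip":-1,"x":-1.2,"y":0,"z":1.9,"ax":0,"ay":-12,"az":0}])

```text
time: 5.95
eef_pos: [546.9, -138.5, 70.2]
eef_rot: [0.076, 0.684, 0.722, -0.072]
ft_force: [0.6, -0.5, 1.6]
finger_gap: 0.271
```

```bash
python3 pry.py
```

```text
t 5.95 tcp [ 546.9 -138.5   70.2] F [ 0.6 -0.5  1.6] gap 0.271 q [-0.16  0.57  1.89 -0.34  0.66  0.05]
xyz -0.54 0.05 -1.78  a 0.1 12.0 0.2  dist 19 world [ 547.4 -140.    88.8]
xyz -0.30 0.05 -0.92  a 0.1 6.0 0.2  dist 10 world [ 547.4 -139.4   79.9]
xyz -0.15 0.05 -0.04  a 0.1 0.0 0.2  dist 2 world [ 547.4 -139.8   70.9]
xyz -0.10 0.05 0.56  a 0.1 -4.0 0.2  dist 6 world [ 547.4 -140.6   65. ]
xyz -0.10 0.05 1.16  a 0.1 -8.0 0.2  dist 12 world [ 547.5 -141.8   59.1]
xyz -0.13 0.04 1.75  a 0.1 -12.0 0.2  dist 18 world [ 547.6 -143.4   53.4]
xyz -0.21 0.04 2.34  a 0.1 -16.0 0.2  dist 24 world [ 547.7 -145.3   47.7]
```

Request:
drive_tool(increments=[{"grip":-1,"x":-0.1,"y":0,"z":0.3,"ax":0,"ay":-2,"az":0},{"grip":-1,"x":-0.1,"y":0,"z":0.6,"ax":0,"ay":-4,"az":0},{"grip":-1,"x":-0.1,"y":0,"z":0.9,"ax":0,"ay":-6,"az":0},{"grip":-1,"x":-0.1,"y":0,"z":1.2,"ax":0,"ay":-8,"az":0},{"grip":-1,"x":-0.1,"y":0,"z":1.2,"ax":0,"ay":-8,"az":0}])

```text
time: 6.45
eef_pos: [547.3, -142.5, 59.2]
eef_rot: [0.126, 0.678, 0.715, -0.119]
ft_force: [-0.4, 0.3, 1.4]
finger_gap: 0.271
```

```bash
python3 pry.py|head -1
python3 - <<'E'
from h import *
b=snap('side','side3')
a=load('side0')
c=lambda s:cv2.resize(s['img'][90:190,220:340],None,fx=3.3,fy=3.3,interpolation=2)
cv2.imwrite('pics/p3.png',np.hstack([c(b),c(a)])[:,:,::-1])
E
```

```text
t 6.45 tcp [ 547.3 -142.5   59.2] F [-0.4  0.3  1.4] gap 0.271 q [-0.1   0.6   1.91 -0.58  0.66  0.32]
```

View pics/p3.png

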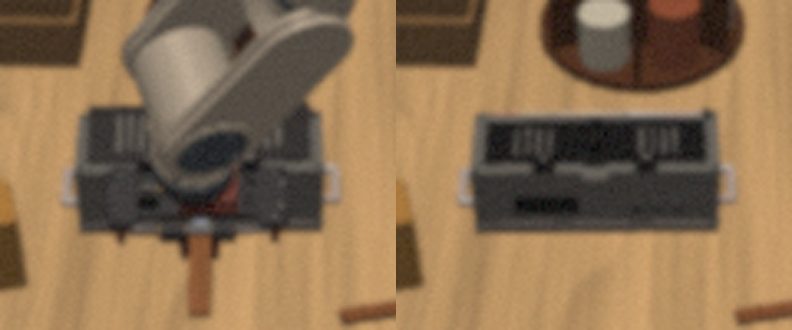

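Request:
drive_tool(increments=[{"grip":-1,"x":0,"y":0,"z":0.3,"ax":0,"ay":-2,"az":0},{"grip":-1,"x":0,"y":0,"z":0.6,"ax":0,"ay":-4,"az":0},{"grip":-1,"x":-0.1,"y":0,"z":0.8,"ax":0,"ay":-5,"az":0},{"grip":-1,"x":-0.1,"y":0,"z":0.8,"ax":0,"ay":-5,"az":0}])

```text
time: 6.9
eef_pos: [547.4, -146.1, 51.9]
eef_rot: [0.157, 0.672, 0.708, -0.148]
ft_force: [0.1, 2.3, 0.6]
finger_gap: 0.27
```

```bash
python3 pry.py
```

```text
t 6.90 tcp [ 547.4 -146.1   51.9] F [0.1 2.3 0.6] gap 0.270 q [-0.06  0.63  1.91 -0.73  0.68  0.48]
xyz -1.00 0.04 -3.60  a 0.1 24.9 0.0  dist 37 world [ 547.4 -140.    88.8]
xyz -0.58 0.04 -2.81  a 0.1 18.9 0.0  dist 29 world [ 547.4 -139.4   79.9]
xyz -0.23 0.04 -1.98  a 0.1 12.9 0.0  dist 20 world [ 547.4 -139.8   70.9]
xyz -0.05 0.03 -1.41  a 0.1 8.9 0.0  dist 14 world [ 547.4 -140.6   65. ]
xyz 0.09 0.03 -0.83  a 0.1 4.9 0.0  dist 8 world [ 547.5 -141.8   59.1]
xyz 0.18 0.03 -0.24  a 0.1 0.9 0.0  dist 3 world [ 547.6 -143.4   53.4]
xyz 0.24 0.03 0.35  a 0.1 -3.1 0.0  dist 4 world [ 547.7 -145.3   47.7]
```

Request:
drive_tool(increments=[{"grip":-1,"x":0,"y":0,"z":-0.8,"ax":0,"ay":4.9,"az":0},{"grip":-1,"x":-0.1,"y":0,"z":-1.4,"ax":0,"ay":8.9,"az":0},{"grip":-1,"x":-0.2,"y":0,"z":-2,"ax":0,"ay":12.9,"az":0},{"grip":-1,"x":-0.6,"y":0,"z":-2.8,"ax":0,"ay":18.9,"az":0},{"grip":-1,"x":-0.9,"y":0,"z":-3.5,"ax":0,"ay":24,"az":0},{"grip":-1,"x":-0.9,"y":0,"z":-3.5,"ax":0,"ay":24,"az":0}])

```text
time: 7.5
eef_pos: [548.3, -141.9, 89.2]
eef_rot: [0.008, 0.69, 0.724, -0.003]
ft_force: [-0.4, 0.1, -1.0]
finger_gap: 0.275
```

```bash
python3 a.py
```

```text
t 7.50 tcp [ 548.3 -141.9   89.2] F [-0.4  0.1 -1. ] gap 0.275 q [-0.27  0.54  1.85 -0.02  0.74 -0.3 ]
xyz 5.63 -0.07 -4.17  a 0.3 0.9 -0.2  dist 70 world [544.6 -85.1 130. ]
xyz 5.70 -0.09 -0.20  a 0.3 0.9 -0.2  dist 57 world [544.6 -85.1  90.3]
xyz 0.20 -0.07 -0.12  a 0.3 0.9 -0.2  dist 2 world [ 547.4 -140.    90.3]
```

Request:
drive_tool(increments=[{"grip":-1,"x":1,"y":0,"z":0,"ax":0,"ay":0.5,"az":0},{"grip":-1,"x":2.5,"y":0,"z":0,"ax":0,"ay":0.5,"az":0},{"grip":-1,"x":4.5,"y":-0.1,"z":0,"ax":0,"ay":0.5,"az":0},{"grip":-1,"x":7,"y":-0.1,"z":0,"ax":0.3,"ay":0.9,"az":0},{"grip":-1,"x":11,"y":-0.1,"z":-1,"ax":0.3,"ay":0.9,"az":0},{"grip":-1,"x":15.5,"y":-0.1,"z":-2,"ax":0.3,"ay":0.9,"az":0},{"grip":-1,"x":20,"y":-0.1,"z":-2,"ax":0.3,"ay":0.9,"az":0},{"grip":-1,"x":24,"y":-0.1,"z":-2,"ax":0.3,"ay":0.9,"az":0},{"grip":-1,"x":24,"y":-0.1,"z":-2,"ax":0.3,"ay":0.9,"az":0}])

```text
time: 8.4
eef_pos: [531.5, 105.9, 102.8]
eef_rot: [-0.001, 0.686, 0.728, -0.002]
ft_force: [0.2, -0.7, -1.7]
finger_gap: 0.27
```

```bash
cat > lay.py <<'E'
from go import *
mt=P['mt']; phi=mt[2]+np.pi/2
t=lambda z:(T(mt,(-20+25,52,z)),phi)
plan(t(120),t(19.5))
E
python3 lay.py
python3 - <<'E'
from h import *
b=snap('side','side4');a=snap('top','top4')
cv2.imwrite('pics/p4.png',np.hstack([cv2.resize(b['img'][100:180,225:335],(550,400),interpolation=2),cv2.resize(a['img'][125:265,375:450],(214,400),interpolation=2)])[:,:,::-1])
E
```

```text
t 8.40 tcp [531.5 105.9 102.8] F [ 0.2 -0.7 -1.7] gap 0.270 q [ 0.18  0.5   1.89 -0.    0.76  0.12]
xyz -1.28 3.96 -1.74  a -0.3 -0.1 -82.8  dist 45 world [571.8  95.5 120. ]
xyz -1.26 4.00 8.31  a -0.3 -0.1 -82.8  dist 93 world [571.8  95.5  19.5]
```

View pics/p4.png

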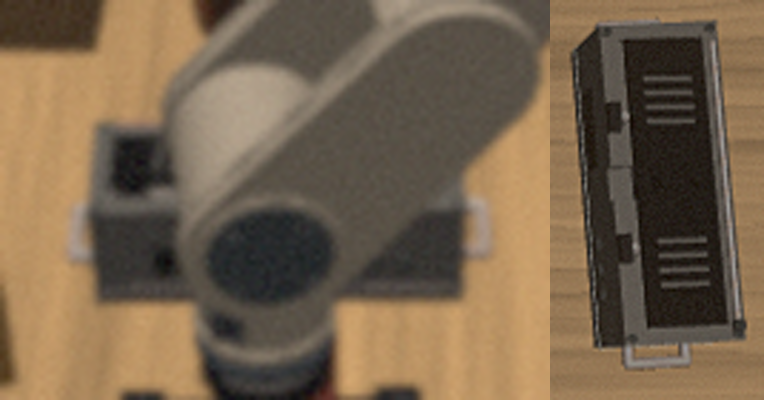

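Run:
```python
from h import *
a,b=load('top0'),load('top4')
g=lambda s:cv2.cvtColor(s['img'],cv2.COLOR_RGB2GRAY).astype(np.float32)
A,B=g(a),g(b)
for n,(x,y,w,h) in dict(slatsT=(403,147,24,26),slatsB=(408,203,24,26),body=(380,128,20,25),handle=(398,243,32,14),far=(355,258,24,40)).items():
    t=A[y:y+h,x:x+w]; R=cv2.matchTemplate(cv2.resize(B[y-4:y+h+4,x-4:x+w+4],None,fx=8,fy=8,interpolation=2),cv2.resize(t,None,fx=8,fy=8,interpolation=2),cv2.TM_CCOEFF_NORMED)
    _,v,_,l=cv2.minMaxLoc(R); print(n,v,np.array(l)/8-4)
```

```text
slatsT 0.9060186743736267 [ 1.5  -0.25]
slatsB 0.9439275860786438 [1.5   0.125]
body 0.9660402536392212 [0. 0.]
handle 0.9918146133422852 [0. 0.]
far 0.9379719495773315 [0. 0.]
```

Request:
drive_tool(increments=[{"grip":-1,"x":-0.3,"y":1,"z":-1.7,"ax":0,"ay":0,"az":-8},{"grip":-1,"x":-0.6,"y":2,"z":-1.7,"ax":0,"ay":0,"az":-16},{"grip":-1,"x":-1,"y":3,"z":-1.7,"ax":0,"ay":0,"az":-24},{"grip":-1,"x":-1.3,"y":4,"z":-1.7,"ax":0,"ay":0,"az":-32},{"grip":-1,"x":-1.3,"y":4,"z":-1.7,"ax":0,"ay":0,"az":-40},{"grip":-1,"x":-1.3,"y":4,"z":-1.7,"ax":0,"ay":0,"az":-48},{"grip":-1,"x":-1.3,"y":4,"z":-1,"ax":0,"ay":0,"az":-56},{"grip":-1,"x":-1.3,"y":4,"z":0,"ax":0,"ay":0,"az":-64},{"grip":-1,"x":-1.3,"y":4,"z":2,"ax":0,"ay":0,"az":-72},{"grip":-1,"x":-1.3,"y":4,"z":4,"ax":0,"ay":0,"az":-80},{"grip":-1,"x":-1.3,"y":4,"z":6,"ax":0,"ay":0,"az":-82.8},{"grip":-1,"x":-1.3,"y":4,"z":6,"ax":0,"ay":0,"az":-82.8}])

```text
time: 9.7
eef_pos: [571.2, 88.1, 40.6]
eef_rot: [-0.004, 0.037, 0.999, -0.001]
ft_force: [-0.2, 0.3, -1.6]
finger_gap: 0.266
```

```bash
python3 lay.py
```

```text
t 9.70 tcp [571.2  88.1  40.6] F [-0.2  0.3 -1.6] gap 0.266 q [ 0.13  0.64  1.82 -0.    0.69 -1.36]
xyz 0.06 0.72 -7.94  a -0.2 -0.5 -0.4  dist 80 world [571.8  95.5 120. ]
xyz -0.03 0.75 2.11  a -0.2 -0.5 -0.4  dist 22 world [571.8  95.5  19.5]
```

Request:
drive_tool(increments=[{"grip":-1,"x":0,"y":0.7,"z":1,"ax":-0.2,"ay":-0.5,"az":-0.4},{"grip":-1,"x":0,"y":0.7,"z":2,"ax":-0.2,"ay":-0.5,"az":-0.4},{"grip":-1,"x":0,"y":0.7,"z":2.2,"ax":-0.2,"ay":-0.5,"az":-0.4},{"grip":-1,"x":0,"y":0.7,"z":2.2,"ax":-0.2,"ay":-0.5,"az":-0.4},{"grip":0.2,"x":0,"y":0.7,"z":2.2,"ax":-0.2,"ay":-0.5,"az":-0.4},{"grip":0.2,"x":0,"y":0.7,"z":2.2,"ax":-0.2,"ay":-0.5,"az":-0.4},{"grip":0.2,"x":0,"y":0.7,"z":2.2,"ax":-0.2,"ay":-0.5,"az":-0.4},{"grip":0.2,"x":0,"y":0.7,"z":0,"ax":-0.2,"ay":-0.5,"az":-0.4},{"grip":0.2,"x":0,"y":0.7,"z":-5,"ax":-0.2,"ay":-0.5,"az":-0.4},{"grip":0.2,"x":0,"y":0.7,"z":-10,"ax":-0.2,"ay":-0.5,"az":-0.4},{"grip":0.2,"x":0,"y":0.7,"z":-14,"ax":-0.2,"ay":-0.5,"az":-0.4}])

```text
time: 10.8
eef_pos: [575.2, 96.5, 186.3]
eef_rot: [0.004, 0.033, 0.999, 0.001]
ft_force: [1.6, 0.4, -0.2]
finger_gap: 0.599
```

```bash
cat > cv.py <<'E'
from go import *
st=P['st']; phi=st[2]
# rib: cover (0,0,12) when sprung: pivot at stereo y -35.5, tilt 10
c,s=np.cos(.17),np.sin(.17)
for z in (12,): print(-35.5+35*c-z*s, 85+35*s+z*c)
plan((T(st,(0,-3,180)),phi),(T(st,(0,-3,112)),phi))
E
python3 cv.py
```

```text
-3.034721346969325 102.74839942025959
t 10.80 tcp [575.2  96.5 186.3] F [ 1.6  0.4 -0.2] gap 0.599 q [ 0.15  0.42  1.77  0.    0.95 -1.36]
xyz -0.41 -37.49 0.55  a 0.4 0.3 83.2  dist 375 world [ 554.5 -277.8  180. ]
xyz -0.36 -37.50 7.35  a 0.4 0.3 83.2  dist 382 world [ 554.5 -277.8  112. ]
```

Request:
drive_tool(increments=[{"grip":0.2,"x":0,"y":-4,"z":0,"ax":0,"ay":0,"az":8},{"grip":0.2,"x":0,"y":-8,"z":0,"ax":0,"ay":0,"az":16},{"grip":0.2,"x":-0.4,"y":-12,"z":0,"ax":0,"ay":0,"az":24},{"grip":0.2,"x":-0.4,"y":-16,"z":0,"ax":0,"ay":0,"az":32},{"grip":0.2,"x":-0.4,"y":-20,"z":0,"ax":0,"ay":0,"az":40},{"grip":0.2,"x":-0.4,"y":-24,"z":0,"ax":0,"ay":0,"az":48},{"grip":0.2,"x":-0.4,"y":-28,"z":0,"ax":0,"ay":0,"az":56},{"grip":0.2,"x":-0.4,"y":-32,"z":0,"ax":0,"ay":0,"az":64},{"grip":0.2,"x":-0.4,"y":-36,"z":0.5,"ax":0,"ay":0,"az":72},{"grip":0.2,"x":-0.4,"y":-37.5,"z":0.5,"ax":0,"ay":0,"az":80},{"grip":0.2,"x":-0.4,"y":-37.5,"z":0.5,"ax":0,"ay":0,"az":83.2},{"grip":0.2,"x":-0.4,"y":-37.5,"z":0.5,"ax":0,"ay":0,"az":83.2}])

```text
time: 12.0
eef_pos: [553.6, -278.8, 177.8]
eef_rot: [0.002, 0.689, 0.725, 0.002]
ft_force: [-0.3, 1.0, -0.3]
finger_gap: 0.605
```

```bash
cat > cv.py <<'E'
from go import *
st=P['st']; phi=st[2]
c,s=np.cos(.17),np.sin(.17)
f=lambda zc:(T(st,(0,-35.5+35*c-zc*s,85+35*s+zc*c)),phi,10)
plan(f(50),f(18.5),f(100))
E
python3 cv.py
```

```text
t 12.00 tcp [ 553.6 -278.8  177.8] F [-0.3  1.  -0.3] gap 0.605 q [-0.49  0.48  1.68  0.    0.97 -0.54]
xyz -0.56 0.07 3.76  a 0.3 9.9 -0.0  dist 38 world [ 554.9 -284.3  140.2]
xyz -0.03 0.06 6.86  a 0.3 9.9 -0.0  dist 69 world [ 554.6 -279.   109.2]
xyz -1.40 0.10 -1.17  a 0.3 9.9 -0.0  dist 18 world [ 555.3 -292.7  189.5]
```

Request:
drive_tool(increments=[{"grip":-0.2,"x":-0.5,"y":0.1,"z":3.7,"ax":0.2,"ay":5,"az":0},{"grip":-0.2,"x":-0.5,"y":0.1,"z":3.7,"ax":0.2,"ay":9.9,"az":0},{"grip":-0.2,"x":-0.3,"y":0.1,"z":5.5,"ax":0.2,"ay":9.9,"az":0},{"grip":-0.2,"x":0,"y":0.1,"z":6.8,"ax":0.2,"ay":9.9,"az":0},{"grip":-0.2,"x":0,"y":0.1,"z":6.8,"ax":0.2,"ay":9.9,"az":0},{"grip":-0.2,"x":0,"y":0.1,"z":6.8,"ax":0.2,"ay":9.9,"az":0}], grip_force=35)

```text
time: 12.6
eef_pos: [555.3, -277.1, 109.8]
eef_rot: [-0.062, 0.685, 0.723, 0.06]
ft_force: [0.4, 0.2, 0.1]
finger_gap: 0.397
```

```bash
python3 cv.py
```

```text
t 12.60 tcp [ 555.3 -277.1  109.8] F [0.4 0.2 0.1] gap 0.397 q [-0.55  0.61  1.65  0.17  0.98 -0.71]
xyz -0.18 -0.08 -3.12  a 0.1 0.0 0.2  dist 31 world [ 554.9 -284.3  140.2]
xyz -0.19 -0.08 0.03  a 0.1 0.0 0.2  dist 2 world [ 554.6 -279.   109.2]
xyz -0.16 -0.07 -8.12  a 0.1 0.0 0.2  dist 81 world [ 555.3 -292.7  189.5]
```

Close on the rib, then lift.

Request:
drive_tool(increments=[{"grip":-1,"x":-0.1,"y":-0.1,"z":0,"ax":0,"ay":0,"az":0},{"grip":-1,"x":-0.1,"y":-0.1,"z":0,"ax":0,"ay":0,"az":0},{"grip":-1,"x":-0.1,"y":-0.1,"z":0,"ax":0,"ay":0,"az":0},{"grip":-1,"x":-0.1,"y":-0.1,"z":0,"ax":0,"ay":0,"az":0},{"grip":-1,"x":-0.1,"y":-0.1,"z":0,"ax":0,"ay":0,"az":0},{"grip":-1,"x":-0.2,"y":-0.1,"z":-1.5,"ax":0,"ay":0,"az":0},{"grip":-1,"x":-0.2,"y":-0.1,"z":-4,"ax":0,"ay":0,"az":0},{"grip":-1,"x":-0.2,"y":-0.1,"z":-8,"ax":0,"ay":0,"az":0},{"grip":-1,"x":-0.2,"y":-0.1,"z":-10,"ax":0,"ay":0,"az":0}])

```text
time: 13.5
eef_pos: [556.0, -298.6, 211.6]
eef_rot: [-0.06, 0.686, 0.723, 0.061]
ft_force: [0.6, -0.3, -0.6]
finger_gap: 0.134
```

```bash
cat > cl.py <<'E'
from go import *
mt=P['mt']; phi=mt[2]
# cover centre to mat (0,-48); TCP 18.5 above cover underside
f=lambda z:(T(mt,(0,-48,z)),phi,0)
plan(f(160),f(4+18.5))
E
python3 cl.py;  python3 - <<'E'
from h import *
b=snap('side','side5');a=snap('top','top5')
cv2.imwrite('pics/p5.png',np.hstack([cv2.resize(b['img'][80:250,215:345],(400,523),interpolation=2),cv2.resize(a['img'][120:265,230:460],(400,252),interpolation=2)][:1]+[cv2.copyMakeBorder(cv2.resize(a['img'][120:265,230:460],(400,252),interpolation=2),0,271,0,0,0)])[:,:,::-1])
E
```

```text
t 13.50 tcp [ 556.  -298.6  211.6] F [ 0.6 -0.3 -0.6] gap 0.134 q [-0.58  0.5   1.57  0.15  1.17 -0.7 ]
xyz 28.09 1.93 10.11  a -0.3 -9.8 6.9  dist 299 world [560.1  -3.9 160. ]
xyz 25.75 1.87 23.66  a -0.3 -9.8 6.9  dist 350 world [560.1  -3.9  22.5]
```

View pics/p5.png

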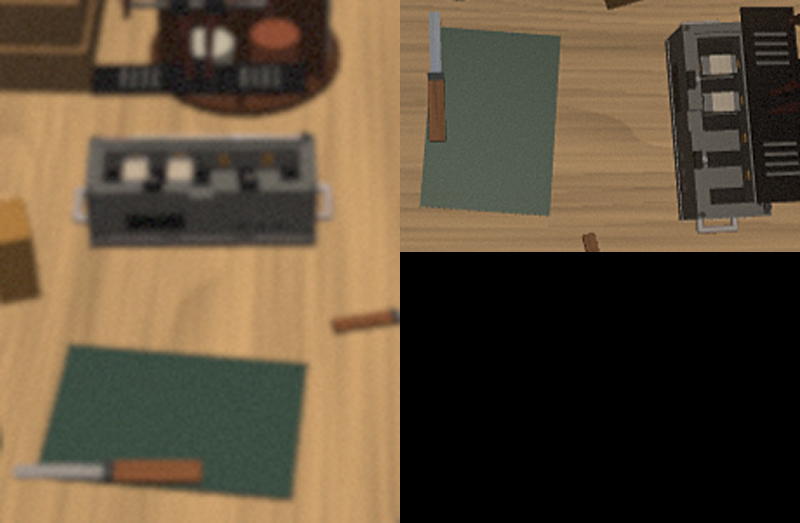

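Request:
drive_tool(increments=[{"grip":-1,"x":4.5,"y":0,"z":-0.5,"ax":0,"ay":-2,"az":0},{"grip":-1,"x":9,"y":0.6,"z":0.5,"ax":0,"ay":-4,"az":2},{"grip":-1,"x":13.5,"y":1,"z":1.5,"ax":0,"ay":-6,"az":4},{"grip":-1,"x":18,"y":1.4,"z":2.5,"ax":0,"ay":-8,"az":6},{"grip":-1,"x":22.5,"y":1.9,"z":4.5,"ax":-0.3,"ay":-9.8,"az":6.9},{"grip":-1,"x":27,"y":1.9,"z":8,"ax":-0.3,"ay":-9.8,"az":6.9},{"grip":-1,"x":28.1,"y":1.9,"z":10.1,"ax":-0.3,"ay":-9.8,"az":6.9},{"grip":-1,"x":27.3,"y":1.9,"z":15,"ax":-0.3,"ay":-9.8,"az":6.9},{"grip":-1,"x":26.8,"y":1.9,"z":18,"ax":-0.3,"ay":-9.8,"az":6.9},{"grip":-1,"x":26.8,"y":1.9,"z":18,"ax":-0.3,"ay":-9.8,"az":6.9},{"grip":-1,"x":26.8,"y":1.9,"z":18,"ax":-0.3,"ay":-9.8,"az":6.9}])

```text
time: 14.7
eef_pos: [558.1, -1.5, 76.4]
eef_rot: [-0.003, 0.731, 0.683, -0.001]
ft_force: [0.4, 0.1, 0.1]
finger_gap: 0.133
```

```bash
python3 cl.py
```

```text
t 14.70 tcp [558.1  -1.5  76.4] F [0.4 0.1 0.1] gap 0.133 q [-0.03  0.56  1.86  0.    0.73  0.04]
xyz -0.20 0.17 -8.36  a -0.3 -0.1 -0.0  dist 84 world [560.1  -3.9 160. ]
xyz -0.24 0.25 5.39  a -0.3 -0.1 -0.0  dist 54 world [560.1  -3.9  22.5]
```

Request:
drive_tool(increments=[{"grip":-1,"x":-0.2,"y":0.2,"z":2.5,"ax":-0.3,"ay":0,"az":0},{"grip":-1,"x":-0.2,"y":0.2,"z":4,"ax":-0.3,"ay":0,"az":0},{"grip":-1,"x":-0.2,"y":0.2,"z":4.8,"ax":-0.3,"ay":0,"az":0},{"grip":-1,"x":-0.2,"y":0.2,"z":5.2,"ax":-0.3,"ay":0,"az":0},{"grip":-1,"x":-0.2,"y":0.2,"z":5.2,"ax":-0.3,"ay":0,"az":0},{"grip":-1,"x":-0.2,"y":0.2,"z":5.2,"ax":-0.3,"ay":0,"az":0}])

```text
time: 15.3
eef_pos: [560.9, -3.5, 25.5]
eef_rot: [0.0, 0.731, 0.683, 0.002]
ft_force: [0.3, 0.7, -0.5]
finger_gap: 0.134
```

```bash
python3 cl.py
```

```text
t 15.30 tcp [560.9  -3.5  25.5] F [ 0.3  0.7 -0.5] gap 0.134 q [-0.03  0.64  1.87  0.    0.62  0.04]
xyz -0.01 -0.04 -13.45  a 0.2 -0.2 -0.0  dist 134 world [560.1  -3.9 160. ]
xyz -0.05 -0.08 0.30  a 0.2 -0.2 -0.0  dist 3 world [560.1  -3.9  22.5]
```

Request:
drive_tool(increments=[{"grip":-1,"x":0,"y":0,"z":0.2,"ax":0,"ay":0,"az":0},{"grip":-1,"x":0,"y":0,"z":0.3,"ax":0,"ay":0,"az":0},{"grip":-1,"x":0,"y":0,"z":0.3,"ax":0,"ay":0,"az":0},{"grip":-0.2,"x":0,"y":0,"z":0.3,"ax":0,"ay":0,"az":0},{"grip":-0.2,"x":0,"y":0,"z":0.3,"ax":0,"ay":0,"az":0},{"grip":-0.2,"x":0,"y":0,"z":0.3,"ax":0,"ay":0,"az":0},{"grip":-0.2,"x":0,"y":0,"z":-1,"ax":0,"ay":0,"az":0},{"grip":-0.2,"x":0,"y":0,"z":-5,"ax":0,"ay":0,"az":0},{"grip":-0.2,"x":0,"y":0,"z":-10,"ax":0,"ay":0,"az":0},{"grip":-0.2,"x":0,"y":0,"z":-15,"ax":0,"ay":0,"az":0},{"grip":-0.2,"x":0,"y":0,"z":-15,"ax":0,"ay":0,"az":0}])

```text
time: 16.4
eef_pos: [564.4, -3.9, 182.4]
eef_rot: [0.004, 0.731, 0.683, 0.006]
ft_force: [0.3, -0.3, 0.9]
finger_gap: 0.403
```

```bash
cat > k.py <<'E'
import sys
from go import *
st=P['st']; ch=P['ch']
px=float(sys.argv[1]); bx=float(sys.argv[2])
# pack grasp: across 26 mm (stereo x); pack z 50..76
plan((T(st,(px,0,180)),st[2]),(T(st,(px,0,66)),st[2]),(T(ch,(bx,-37,150)),ch[2]),(T(ch,(bx,-37,37)),ch[2]))
E
python3 k.py 78 78
```

```text
t 16.40 tcp [564.4  -3.9 182.4] F [ 0.3 -0.3  0.9] gap 0.403 q [-0.03  0.4   1.81  0.    0.92  0.04]
xyz -26.17 8.57 0.28  a 0.8 -0.1 -6.8  dist 275 world [ 632.3 -270.8  180. ]
xyz -26.20 8.41 11.68  a 0.8 -0.1 -6.8  dist 299 world [ 632.3 -270.8   66. ]
xyz 29.19 1.22 3.35  a 0.8 -0.2 -0.4  dist 294 world [596.7 286.5 150. ]
xyz 29.15 1.06 14.64  a 0.8 -0.2 -0.4  dist 326 world [596.7 286.5  37. ]
```

```bash
python3 - <<'E'
from go import *
a=load('top5');b=load('side5');im=a['img'].astype(int)
m=((im.min(2)>110)&(np.ptp(im,axis=2)<60)).astype(np.uint8)
m[:, :395]=0;m[:,435:]=0;m[:135]=0;m[245:]=0
n,l,s,c=cv2.connectedComponentsWithStats(m)
for i in range(1,n):
    if s[i][4]>40: print(s[i],c[i],ray(a,*c[i],76))
for x in(78,26): print(proj(a,T(P['st'],(x,0,76))),T(P['st'],(x,0,76)))
E
sed -i 's/,66)),st/,70)),st/; s/,37)),ch/,41)),ch/' k.py; python3 k.py 78 78
```

```text
[408 152  13  10 116] [413.94827586 156.44827586] [ 632.89969289 -273.4152136    76.        ]
[409 173  13  11 120] [415.50833333 178.25      ] [ 579.26607887 -275.39605473   76.        ]
[412.88622846 156.69272156] [ 632.27830945 -270.80110944   76.        ]
[414.70582493 177.80379835] [ 580.34757567 -273.48418386   76.        ]
t 16.40 tcp [564.4  -3.9 182.4] F [ 0.3 -0.3  0.9] gap 0.403 q [-0.03  0.4   1.81  0.    0.92  0.04]
xyz -26.17 8.57 0.28  a 0.8 -0.1 -6.8  dist 275 world [ 632.3 -270.8  180. ]
xyz -26.20 8.41 11.28  a 0.8 -0.1 -6.8  dist 297 world [ 632.3 -270.8   70. ]
xyz 29.19 1.22 3.35  a 0.8 -0.2 -0.4  dist 294 world [596.7 286.5 150. ]
xyz 29.15 1.06 14.24  a 0.8 -0.2 -0.4  dist 325 world [596.7 286.5  41. ]
```

Request:
drive_tool(increments=[{"grip":-0.2,"x":-4.5,"y":1.4,"z":0,"ax":0,"ay":0,"az":0},{"grip":-0.2,"x":-9,"y":2.8,"z":0,"ax":0,"ay":0,"az":0},{"grip":-0.2,"x":-13.5,"y":4.2,"z":0,"ax":0,"ay":0,"az":-3},{"grip":-0.2,"x":-18,"y":5.8,"z":0,"ax":0.4,"ay":0,"az":-6.8},{"grip":-0.2,"x":-22.5,"y":7.2,"z":0.3,"ax":0.8,"ay":0,"az":-6.8},{"grip":-0.2,"x":-26.3,"y":8.5,"z":2,"ax":0.8,"ay":0,"az":-6.8},{"grip":-0.2,"x":-26.3,"y":8.5,"z":5,"ax":0.8,"ay":0,"az":-6.8},{"grip":-0.2,"x":-26.3,"y":8.5,"z":6,"ax":0.8,"ay":0,"az":-6.8},{"grip":-0.2,"x":-26.3,"y":8.5,"z":6,"ax":0.8,"ay":0,"az":-6.8},{"grip":-0.2,"x":-26.3,"y":8.5,"z":6,"ax":0.8,"ay":0,"az":-6.8}])

```text
time: 17.4
eef_pos: [627.5, -271.0, 115.0]
eef_rot: [-0.005, 0.688, 0.725, -0.003]
ft_force: [0.4, 0.3, 1.0]
finger_gap: 0.4
```

```bash
python3 k.py 78 78
```

```text
t 17.40 tcp [ 627.5 -271.   115. ] F [0.4 0.3 1. ] gap 0.400 q [-0.42  0.65  1.55 -0.    0.95 -0.47]
xyz 0.01 0.40 -6.50  a -0.7 -0.2 0.0  dist 65 world [ 632.3 -270.8  180. ]
xyz -0.02 0.53 4.50  a -0.7 -0.2 0.0  dist 45 world [ 632.3 -270.8   70. ]
xyz 55.85 -0.20 -3.31  a -0.7 -0.1 6.4  dist 559 world [596.7 286.5 150. ]
xyz 55.81 -0.08 7.58  a -0.7 -0.1 6.4  dist 563 world [596.7 286.5  41. ]
```

Request:
drive_tool(increments=[{"grip":-0.2,"x":0,"y":0.5,"z":1,"ax":-0.7,"ay":0,"az":0},{"grip":-0.2,"x":0,"y":0.5,"z":1,"ax":-0.7,"ay":0,"az":0},{"grip":-0.2,"x":0,"y":0.5,"z":1,"ax":-0.7,"ay":0,"az":0}])

```text
time: 17.7
eef_pos: [632.4, -271.1, 104.7]
eef_rot: [-0.001, 0.689, 0.725, 0.001]
ft_force: [-0.2, -0.4, 0.1]
finger_gap: 0.4
```

```bash
python3 k.py 78 78
```

```text
t 17.70 tcp [ 632.4 -271.1  104.7] F [-0.2 -0.4  0.1] gap 0.400 q [-0.42  0.66  1.55  0.    0.93 -0.48]
xyz 0.05 -0.01 -7.53  a 0.0 -0.2 0.0  dist 75 world [ 632.3 -270.8  180. ]
xyz 0.02 -0.02 3.47  a 0.0 -0.2 0.0  dist 35 world [ 632.3 -270.8   70. ]
xyz 55.88 -0.67 -4.36  a 0.0 -0.2 6.4  dist 561 world [596.7 286.5 150. ]
xyz 55.85 -0.68 6.54  a 0.0 -0.2 6.4  dist 562 world [596.7 286.5  41. ]
```

Request:
drive_tool(increments=[{"grip":-0.2,"x":0,"y":0,"z":2,"ax":0,"ay":0,"az":0},{"grip":-0.2,"x":0,"y":0,"z":3.4,"ax":0,"ay":0,"az":0},{"grip":-0.2,"x":0,"y":0,"z":3.4,"ax":0,"ay":0,"az":0},{"grip":-1,"x":0,"y":0,"z":3.4,"ax":0,"ay":0,"az":0},{"grip":-1,"x":0,"y":0,"z":3.4,"ax":0,"ay":0,"az":0},{"grip":-1,"x":0,"y":0,"z":3.4,"ax":0,"ay":0,"az":0},{"grip":-1,"x":0,"y":0,"z":3.4,"ax":0,"ay":0,"az":0},{"grip":-1,"x":0,"y":0,"z":1,"ax":0,"ay":0,"az":0},{"grip":-1,"x":0,"y":0,"z":-3,"ax":0,"ay":0,"az":0},{"grip":-1,"x":0,"y":0,"z":-6,"ax":0,"ay":0,"az":0},{"grip":-1,"x":0,"y":0,"z":-6,"ax":0,"ay":0,"az":0}])

```text
time: 18.8
eef_pos: [635.0, -273.0, 169.8]
eef_rot: [0.003, 0.689, 0.725, 0.003]
ft_force: [0.3, -1.1, -0.3]
finger_gap: 0.29
```

```bash
python3 k.py 78 78
```

```text
t 18.80 tcp [ 635.  -273.   169.8] F [ 0.3 -1.1 -0.3] gap 0.290 q [-0.42  0.58  1.52  0.    1.03 -0.48]
xyz 0.23 -0.25 -1.03  a 0.5 0.0 -0.0  dist 11 world [ 632.3 -270.8  180. ]
xyz 0.24 -0.34 9.97  a 0.5 0.0 -0.0  dist 100 world [ 632.3 -270.8   70. ]
xyz 56.08 -0.98 1.92  a 0.5 0.0 6.4  dist 561 world [596.7 286.5 150. ]
xyz 56.08 -1.07 12.82  a 0.5 0.0 6.4  dist 575 world [596.7 286.5  41. ]
```

Request:
drive_tool(increments=[{"grip":-1,"x":5,"y":0,"z":0,"ax":0,"ay":0,"az":0},{"grip":-1,"x":10,"y":0,"z":0,"ax":0,"ay":0,"az":1},{"grip":-1,"x":15,"y":-0.2,"z":0,"ax":0,"ay":0,"az":2},{"grip":-1,"x":20,"y":-0.4,"z":0,"ax":0,"ay":0,"az":3},{"grip":-1,"x":25,"y":-0.5,"z":0,"ax":0,"ay":0,"az":4},{"grip":-1,"x":30,"y":-0.6,"z":0,"ax":0,"ay":0,"az":5},{"grip":-1,"x":35,"y":-0.7,"z":0,"ax":0,"ay":0,"az":6},{"grip":-1,"x":40,"y":-0.8,"z":0,"ax":0.4,"ay":0,"az":6.4},{"grip":-1,"x":45,"y":-0.9,"z":0.5,"ax":0.4,"ay":0,"az":6.4},{"grip":-1,"x":50,"y":-1,"z":1,"ax":0.4,"ay":0,"az":6.4},{"grip":-1,"x":54,"y":-1,"z":2,"ax":0.4,"ay":0,"az":6.4},{"grip":-1,"x":56.1,"y":-1,"z":3,"ax":0.4,"ay":0,"az":6.4}])

```text
time: 20.0
eef_pos: [592.6, 291.2, 134.9]
eef_rot: [-0.004, 0.727, 0.686, -0.001]
ft_force: [0.9, 0.1, -1.1]
finger_gap: 0.288
```

```bash
python3 k.py 78 78
```

```text
t 20.00 tcp [592.6 291.2 134.9] F [ 0.9  0.1 -1.1] gap 0.288 q [0.44 0.59 1.6  0.01 0.95 0.49]
xyz -55.87 7.18 -4.72  a -0.4 -0.2 -6.3  dist 565 world [ 632.3 -270.8  180. ]
xyz -55.90 7.26 6.28  a -0.4 -0.2 -6.3  dist 567 world [ 632.3 -270.8   70. ]
xyz -0.44 0.43 -1.51  a -0.4 -0.2 0.1  dist 16 world [596.7 286.5 150. ]
xyz -0.48 0.51 9.39  a -0.4 -0.2 0.1  dist 94 world [596.7 286.5  41. ]
```

Request:
drive_tool(increments=[{"grip":-1,"x":-0.5,"y":0.5,"z":3,"ax":-0.4,"ay":0,"az":0},{"grip":-1,"x":-0.5,"y":0.5,"z":6.5,"ax":-0.4,"ay":0,"az":0},{"grip":-1,"x":-0.5,"y":0.5,"z":6.5,"ax":-0.4,"ay":0,"az":0},{"grip":-1,"x":-0.5,"y":0.5,"z":6.5,"ax":-0.4,"ay":0,"az":0}])

```text
time: 20.4
eef_pos: [597.2, 282.1, 70.2]
eef_rot: [-0.001, 0.728, 0.685, -0.0]
ft_force: [0.5, -0.6, 0.5]
finger_gap: 0.292
```

```bash
python3 k.py 26 78
```

```text
t 20.40 tcp [597.2 282.1  70.2] F [ 0.5 -0.6  0.5] gap 0.292 q [0.42 0.68 1.63 0.   0.84 0.48]
xyz -55.54 1.69 -11.06  a -0.1 -0.1 -6.5  dist 567 world [ 580.3 -273.5  180. ]
xyz -55.56 1.71 -0.06  a -0.1 -0.1 -6.5  dist 556 world [ 580.3 -273.5   70. ]
xyz 0.45 -0.09 -7.98  a -0.1 -0.1 -0.1  dist 80 world [596.7 286.5 150. ]
xyz 0.43 -0.07 2.92  a -0.1 -0.1 -0.1  dist 30 world [596.7 286.5  41. ]
```

Request:
drive_tool(increments=[{"grip":-1,"x":0.5,"y":-0.1,"z":0,"ax":0,"ay":0,"az":0},{"grip":-1,"x":0.5,"y":-0.1,"z":1.5,"ax":0,"ay":0,"az":0},{"grip":-1,"x":0.5,"y":-0.1,"z":2.4,"ax":0,"ay":0,"az":0},{"grip":-1,"x":0.5,"y":-0.1,"z":2.9,"ax":0,"ay":0,"az":0},{"grip":-1,"x":0.5,"y":-0.1,"z":2.9,"ax":0,"ay":0,"az":0},{"grip":-1,"x":0.5,"y":-0.1,"z":2.9,"ax":0,"ay":0,"az":0}])

```text
time: 21.0
eef_pos: [597.1, 288.1, 42.0]
eef_rot: [-0.001, 0.728, 0.685, 0.001]
ft_force: [-0.1, 0.1, -0.5]
finger_gap: 0.295
```

```bash
python3 k.py 26 78
```

```text
t 21.00 tcp [597.1 288.1  42. ] F [-0.1  0.1 -0.5] gap 0.295 q [0.43 0.72 1.63 0.   0.79 0.49]
xyz -56.12 1.73 -13.96  a 0.0 -0.2 -6.4  dist 579 world [ 580.3 -273.5  180. ]
xyz -56.15 1.73 -2.96  a 0.0 -0.2 -6.4  dist 563 world [ 580.3 -273.5   70. ]
xyz -0.13 -0.03 -10.80  a -0.0 -0.2 -0.0  dist 108 world [596.7 286.5 150. ]
xyz -0.16 -0.03 0.10  a -0.0 -0.2 -0.0  dist 2 world [596.7 286.5  41. ]
```

In the bay with no contact force. Release and rise, and start back.

Request:
drive_tool(increments=[{"grip":-1,"x":-0.1,"y":0,"z":0.1,"ax":0,"ay":0,"az":0},{"grip":-0.2,"x":-0.1,"y":0,"z":0.1,"ax":0,"ay":0,"az":0},{"grip":-0.2,"x":-0.1,"y":0,"z":0.1,"ax":0,"ay":0,"az":0},{"grip":-0.2,"x":-0.1,"y":0,"z":0,"ax":0,"ay":0,"az":0},{"grip":-0.2,"x":-0.1,"y":0,"z":-3,"ax":0,"ay":0,"az":0},{"grip":-0.2,"x":-0.1,"y":0,"z":-8,"ax":0,"ay":0,"az":0},{"grip":-0.2,"x":-2,"y":0,"z":-12,"ax":0,"ay":0,"az":0},{"grip":-0.2,"x":-6,"y":0,"z":-13,"ax":0,"ay":0,"az":-1},{"grip":-0.2,"x":-11,"y":0,"z":-13,"ax":0,"ay":0,"az":-2},{"grip":-0.2,"x":-16,"y":0.5,"z":-13,"ax":0,"ay":0,"az":-3},{"grip":-0.2,"x":-21,"y":0.5,"z":-13,"ax":0,"ay":0,"az":-4},{"grip":-0.2,"x":-26,"y":0.5,"z":-13,"ax":0,"ay":0,"az":-5}])

```text
time: 22.2
eef_pos: [586.2, 26.5, 171.9]
eef_rot: [-0.0, 0.697, 0.717, 0.001]
ft_force: [0.7, -0.4, 0.1]
finger_gap: 0.399
```

```bash
python3 k.py 26 26
```

```text
t 22.20 tcp [586.2  26.5 171.9] F [ 0.7 -0.4  0.1] gap 0.399 q [ 0.02  0.44  1.76  0.    0.93 -0.01]
xyz -29.96 -1.42 -0.90  a 0.1 -0.2 -1.4  dist 300 world [ 580.3 -273.5  180. ]
xyz -29.99 -1.43 10.10  a 0.1 -0.2 -1.4  dist 317 world [ 580.3 -273.5   70. ]
xyz 26.42 -3.40 2.25  a 0.1 -0.2 5.1  dist 267 world [544.8 289.7 150. ]
xyz 26.39 -3.42 13.15  a 0.1 -0.2 5.1  dist 297 world [544.8 289.7  41. ]
```

Request:
drive_tool(increments=[{"grip":-0.2,"x":-5,"y":-0.2,"z":0,"ax":0,"ay":0,"az":-1},{"grip":-0.2,"x":-10,"y":-0.5,"z":0,"ax":0,"ay":0,"az":-1.4},{"grip":-0.2,"x":-15,"y":-0.8,"z":0,"ax":0,"ay":0,"az":-1.4},{"grip":-0.2,"x":-20,"y":-1,"z":0,"ax":0,"ay":0,"az":-1.4},{"grip":-0.2,"x":-25,"y":-1.2,"z":0.5,"ax":0,"ay":0,"az":-1.4},{"grip":-0.2,"x":-29,"y":-1.4,"z":2,"ax":0,"ay":0,"az":-1.4},{"grip":-0.2,"x":-30,"y":-1.4,"z":5,"ax":0,"ay":0,"az":-1.4},{"grip":-0.2,"x":-30,"y":-1.4,"z":6,"ax":0,"ay":0,"az":-1.4},{"grip":-0.2,"x":-30,"y":-1.4,"z":6,"ax":0,"ay":0,"az":-1.4},{"grip":-0.2,"x":-30,"y":-1.4,"z":6,"ax":0,"ay":0,"az":-1.4}])

```text
time: 23.2
eef_pos: [580.7, -270.8, 111.1]
eef_rot: [-0.001, 0.688, 0.725, 0.001]
ft_force: [-0.6, 1.2, 0.7]
finger_gap: 0.393
```

```bash
python3 k.py 26 26
```

```text
t 23.20 tcp [ 580.7 -270.8  111.1] F [-0.6  1.2  0.7] gap 0.393 q [-0.46  0.6   1.66  0.    0.88 -0.51]
xyz -0.25 -0.05 -6.89  a 0.0 -0.2 0.0  dist 69 world [ 580.3 -273.5  180. ]
xyz -0.28 -0.06 4.11  a 0.0 -0.2 0.0  dist 41 world [ 580.3 -273.5   70. ]
xyz 56.17 -0.65 -3.73  a 0.0 -0.2 6.5  dist 563 world [544.8 289.7 150. ]
xyz 56.13 -0.66 7.17  a 0.0 -0.2 6.5  dist 566 world [544.8 289.7  41. ]
```

Request:
drive_tool(increments=[{"grip":-0.2,"x":-0.3,"y":-0.05,"z":1,"ax":0,"ay":0,"az":0},{"grip":-0.2,"x":-0.3,"y":-0.05,"z":3,"ax":0,"ay":0,"az":0},{"grip":-0.2,"x":-0.3,"y":-0.05,"z":4.1,"ax":0,"ay":0,"az":0},{"grip":-0.2,"x":-0.3,"y":-0.05,"z":4.1,"ax":0,"ay":0,"az":0},{"grip":-1,"x":-0.3,"y":-0.05,"z":4.1,"ax":0,"ay":0,"az":0},{"grip":-1,"x":-0.3,"y":-0.05,"z":4.1,"ax":0,"ay":0,"az":0},{"grip":-1,"x":-0.3,"y":-0.05,"z":4.1,"ax":0,"ay":0,"az":0},{"grip":-1,"x":-0.3,"y":-0.05,"z":4.1,"ax":0,"ay":0,"az":0},{"grip":-1,"x":-0.3,"y":-0.05,"z":1,"ax":0,"ay":0,"az":0},{"grip":-1,"x":-0.3,"y":-0.05,"z":-3,"ax":0,"ay":0,"az":0},{"grip":-1,"x":-0.3,"y":-0.05,"z":-6,"ax":0,"ay":0,"az":0},{"grip":-1,"x":-0.3,"y":-0.05,"z":-6,"ax":0,"ay":0,"az":0}])

```text
time: 24.4
eef_pos: [582.6, -276.4, 175.5]
eef_rot: [0.003, 0.689, 0.725, 0.002]
ft_force: [0.7, 0.1, -0.1]
finger_gap: 0.292
```

```bash
python3 k.py 26 26
```

```text
t 24.40 tcp [ 582.6 -276.4  175.5] F [ 0.7  0.1 -0.1] gap 0.292 q [-0.46  0.51  1.63  0.    0.99 -0.52]
xyz 0.30 -0.21 -0.45  a 0.5 0.1 -0.0  dist 6 world [ 580.3 -273.5  180. ]
xyz 0.32 -0.29 10.55  a 0.5 0.1 -0.0  dist 106 world [ 580.3 -273.5   70. ]
xyz 56.73 -0.90 2.47  a 0.5 0.1 6.4  dist 568 world [544.8 289.7 150. ]
xyz 56.74 -0.99 13.37  a 0.5 0.1 6.4  dist 583 world [544.8 289.7  41. ]
```

Request:
drive_tool(increments=[{"grip":-1,"x":5,"y":0,"z":0,"ax":0,"ay":0,"az":0},{"grip":-1,"x":10,"y":0,"z":0,"ax":0,"ay":0,"az":1},{"grip":-1,"x":15,"y":-0.2,"z":0,"ax":0,"ay":0,"az":2},{"grip":-1,"x":20,"y":-0.4,"z":0,"ax":0,"ay":0,"az":3},{"grip":-1,"x":25,"y":-0.5,"z":0,"ax":0,"ay":0,"az":4},{"grip":-1,"x":30,"y":-0.6,"z":0,"ax":0,"ay":0,"az":5},{"grip":-1,"x":35,"y":-0.7,"z":0,"ax":0,"ay":0,"az":6},{"grip":-1,"x":40,"y":-0.8,"z":0,"ax":0.4,"ay":0,"az":6.4},{"grip":-1,"x":45,"y":-0.9,"z":0.5,"ax":0.4,"ay":0,"az":6.4},{"grip":-1,"x":50,"y":-1,"z":1,"ax":0.4,"ay":0,"az":6.4},{"grip":-1,"x":54,"y":-1,"z":2,"ax":0.4,"ay":0,"az":6.4},{"grip":-1,"x":56.7,"y":-1,"z":3,"ax":0.4,"ay":0,"az":6.4}])

```text
time: 25.6
eef_pos: [540.1, 293.5, 140.9]
eef_rot: [-0.003, 0.728, 0.686, -0.002]
ft_force: [0.5, -0.8, -0.7]
finger_gap: 0.295
```

```bash
python3 k.py 26 26
```

```text
t 25.60 tcp [540.1 293.5 140.9] F [ 0.5 -0.8 -0.7] gap 0.295 q [0.48 0.52 1.71 0.01 0.91 0.53]
xyz -56.35 7.31 -4.10  a -0.4 -0.2 -6.3  dist 570 world [ 580.3 -273.5  180. ]
xyz -56.38 7.39 6.90  a -0.4 -0.2 -6.3  dist 573 world [ 580.3 -273.5   70. ]
xyz -0.35 0.49 -0.92  a -0.4 -0.1 0.1  dist 11 world [544.8 289.7 150. ]
xyz -0.38 0.57 9.98  a -0.4 -0.1 0.1  dist 100 world [544.8 289.7  41. ]
```

Request:
drive_tool(increments=[{"grip":-1,"x":-0.2,"y":0.5,"z":3,"ax":-0.4,"ay":0,"az":0},{"grip":-1,"x":-0.2,"y":0.5,"z":6.5,"ax":-0.4,"ay":0,"az":0},{"grip":-1,"x":-0.2,"y":0.5,"z":7,"ax":-0.4,"ay":0,"az":0},{"grip":-1,"x":-0.2,"y":0.5,"z":7,"ax":-0.4,"ay":0,"az":0},{"grip":-1,"x":-0.2,"y":0.5,"z":7,"ax":-0.4,"ay":0,"az":0}])

```text
time: 26.1
eef_pos: [546.1, 288.7, 72.9]
eef_rot: [-0.001, 0.728, 0.685, 0.001]
ft_force: [0.6, -0.6, -0.2]
finger_gap: 0.291
```

```bash
python3 k.py 26 26
python3 - <<'E'
from h import *
b=snap('side','side6')
cv2.imwrite('pics/p6.png',cv2.resize(b['img'][190:330,190:340],(640,600),interpolation=2)[:,:,::-1])
E
```

```text
t 26.10 tcp [546.1 288.7  72.9] F [ 0.6 -0.6 -0.2] gap 0.291 q [0.47 0.62 1.73 0.   0.78 0.53]
xyz -55.88 6.86 -10.87  a 0.1 -0.2 -6.5  dist 573 world [ 580.3 -273.5  180. ]
xyz -55.91 6.85 0.13  a 0.1 -0.2 -6.5  dist 563 world [ 580.3 -273.5   70. ]
xyz 0.11 -0.12 -7.71  a 0.1 -0.2 -0.0  dist 77 world [544.8 289.7 150. ]
xyz 0.07 -0.13 3.19  a 0.1 -0.2 -0.0  dist 32 world [544.8 289.7  41. ]
```

View pics/p6.png

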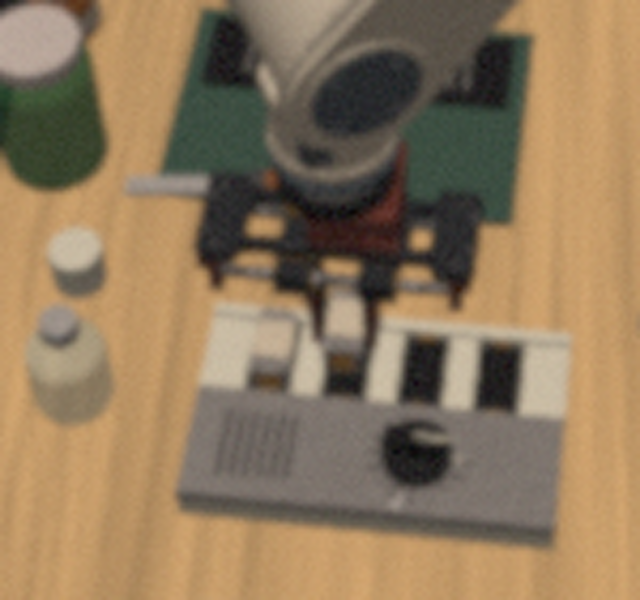

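Request:
drive_tool(increments=[{"grip":-1,"x":0.2,"y":-0.1,"z":1,"ax":0,"ay":0,"az":0},{"grip":-1,"x":0.2,"y":-0.1,"z":2.3,"ax":0,"ay":0,"az":0},{"grip":-1,"x":0.2,"y":-0.1,"z":3.1,"ax":0,"ay":0,"az":0},{"grip":-1,"x":0.2,"y":-0.1,"z":3.2,"ax":0,"ay":0,"az":0},{"grip":-1,"x":0.2,"y":-0.1,"z":3.2,"ax":0,"ay":0,"az":0},{"grip":-0.2,"x":0.2,"y":-0.1,"z":3.2,"ax":0,"ay":0,"az":0},{"grip":-0.2,"x":0.2,"y":-0.1,"z":3.2,"ax":0,"ay":0,"az":0},{"grip":-0.2,"x":0.2,"y":-0.1,"z":3.2,"ax":0,"ay":0,"az":0},{"grip":-0.2,"x":0.2,"y":-0.1,"z":0,"ax":0,"ay":0,"az":0},{"grip":-0.2,"x":0.2,"y":-0.1,"z":-5,"ax":0,"ay":0,"az":0},{"grip":-0.2,"x":0.2,"y":-0.1,"z":-10,"ax":0,"ay":0,"az":0}])

```text
time: 27.25
eef_pos: [543.8, 290.1, 172.5]
eef_rot: [-0.001, 0.728, 0.685, -0.0]
ft_force: [1.0, -0.3, -0.5]
finger_gap: 0.4
```

Run:
```python
from go import *
plan(([480,120,300],0.2))
```

```text
t 27.25 tcp [543.8 290.1 172.5] F [ 1.  -0.3 -0.5] gap 0.400 q [0.47 0.48 1.69 0.   0.97 0.53]
xyz -17.35 -5.36 -12.76  a -0.1 -0.1 -14.9  dist 222 world [480. 120. 300.]
```

Request:
drive_tool(increments=[{"grip":-0.2,"x":-4,"y":-1,"z":-3,"ax":0,"ay":0,"az":0},{"grip":-0.2,"x":-9,"y":-2,"z":-6,"ax":0,"ay":0,"az":0},{"grip":-0.2,"x":-14,"y":-4,"z":-6,"ax":0,"ay":0,"az":0},{"grip":-0.2,"x":-18,"y":-6,"z":-6,"ax":0,"ay":0,"az":0},{"grip":-0.2,"x":-22,"y":-8,"z":-6,"ax":0,"ay":0,"az":0},{"grip":-0.2,"x":-27,"y":-10,"z":-6,"ax":0,"ay":0,"az":0},{"grip":-0.2,"x":-32,"y":-10,"z":-6,"ax":0,"ay":0,"az":0},{"grip":-0.2,"x":-37,"y":-10,"z":-6,"ax":0,"ay":0,"az":0},{"grip":-0.2,"x":-42,"y":-10,"z":-6,"ax":0,"ay":0,"az":0},{"grip":-0.2,"x":-42,"y":-10,"z":-6,"ax":0,"ay":0,"az":0}])

```text
time: 28.25
eef_pos: [419.0, -127.2, 231.3]
eef_rot: [0.0, 0.73, 0.683, 0.001]
ft_force: [-0.6, -0.4, 0.4]
finger_gap: 0.397
```

Run:
```python
from go import *
a=snap('top','top7');ch=P['ch']
c=lambda x,y,w,h:cv2.resize(a['img'][y:y+h,x:x+w],None,fx=3.6,fy=3.6,interpolation=2)
im=c(130,125,200,140)[:,:,::-1].copy()
for x in(78,26):
    q=[((proj(a,T(ch,(x+dx,-37+dy,46)))-[130,125]+.5)*3.6-.5)*16 for dx,dy in((13,25),(-13,25),(-13,-25),(13,-25))]
    cv2.polylines(im,[np.int32(q)],True,(0,255,255),1,cv2.LINE_AA,4)
cv2.imwrite('pics/p7.png',im)
```

```text
(no output)
```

View pics/p7.png

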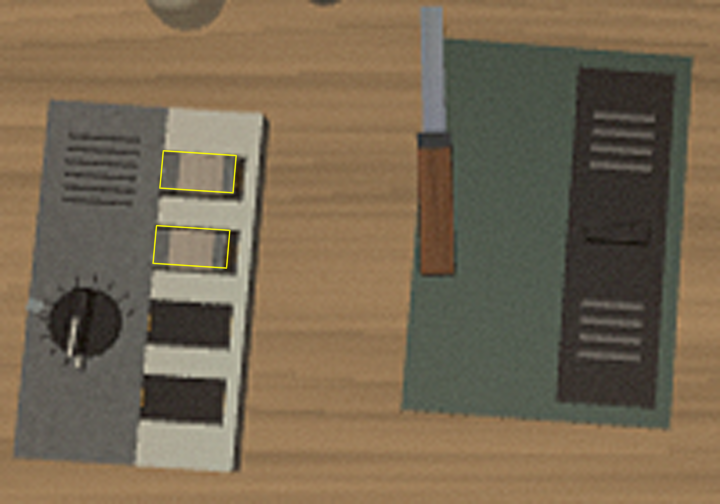

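```bash
cat > dl.py <<'E'
import sys
from go import *
from scipy.ndimage import map_coordinates
def prof(f,rs,z,cx=-30,cy=33):
    a=load(f);ch=P['ch'];g=cv2.cvtColor(a['img'],cv2.COLOR_RGB2GRAY).astype(float)
    th=np.radians(np.arange(-60,300,3)); out=0
    for r in rs:
        q=np.array([proj(a,T(ch,(cx+r*np.cos(np.pi-t),cy+r*np.sin(np.pi-t),z))) for t in th])
        out=out+map_coordinates(g,[q[:,1],q[:,0]],order=1)
    return np.degrees(th),out/len(rs)
if __name__=='__main__':
    f=sys.argv[1]
    for n,rs,z in(('nib31',(26,28,30),31),('mark30',(33,35,37,39),30)):
        t,v=prof(f,rs,z); b=np.median(v)
        for i in np.argsort(-v)[:7]: print(n,t[i],round(v[i]),end=' | ')
        m=v>b+.5*(v.max()-b); print('\n centroid',(t[m]*(v[m]-b)).sum()/(v[m]-b).sum(),'med',b)
E
for f in top0 top4 top7; do python3 dl.py $f; done
python3 - <<'E'
from go import *
ch=P['ch'];phi=ch[2]+np.pi/2
plan((T(ch,(-30,33,120)),phi),(T(ch,(-30,33,54)),phi))
E
```

```text
nib31 9.0 145 | nib31 6.000000000000001 125 | nib31 12.000000000000002 110 | nib31 -9.0 97 | nib31 -57.00000000000001 96 | nib31 -59.99999999999999 96 | nib31 -48.00000000000001 96 | 
 centroid 7.796664667576479 med 86.34603784792509
mark30 108.0 123 | mark30 105.00000000000001 121 | mark30 102.0 109 | mark30 111.0 105 | mark30 99.0 96 | mark30 129.0 95 | mark30 132.0 95 | 
 centroid 105.52727466105074 med 90.61624652304852
nib31 9.0 151 | nib31 6.000000000000001 130 | nib31 12.000000000000002 117 | nib31 -9.0 101 | nib31 -59.99999999999999 100 | nib31 237.00000000000003 100 | nib31 291.0 99 | 
 centroid 7.820222426135074 med 90.81059248013383
mark30 108.0 127 | mark30 105.00000000000001 127 | mark30 102.0 114 | mark30 111.0 111 | mark30 99.0 101 | mark30 129.0 99 | mark30 189.0 99 | 
 centroid 105.50002319853479 med 94.84140506021565
nib31 9.0 150 | nib31 6.000000000000001 130 | nib31 12.000000000000002 115 | nib31 -9.0 100 | nib31 -57.00000000000001 100 | nib31 297.0 99 | nib31 294.0 99 | 
 centroid 7.801860165601741 med 90.07540677254998
mark30 108.0 126 | mark30 105.00000000000001 124 | mark30 102.0 113 | mark30 111.0 111 | mark30 99.0 100 | mark30 126.0 99 | mark30 129.0 99 | 
 centroid 106.43454821078473 med 93.87936683653149
t 28.30 tcp [ 419.  -125.7  231.1] F [0.2 0.4 1.1] gap 0.395 q [-0.32  0.15  2.03  0.    0.97 -0.26]
xyz 49.22 4.19 11.21  a -0.1 -0.1 89.7  dist 507 world [493.2 362.9 120. ]
xyz 49.21 4.18 17.81  a -0.1 -0.1 89.7  dist 525 world [493.2 362.9  54. ]
```

Request:
drive_tool(increments=[{"grip":-0.2,"x":4.5,"y":0.4,"z":0,"ax":0,"ay":0,"az":-8},{"grip":-0.2,"x":9,"y":0.8,"z":0,"ax":0,"ay":0,"az":-16},{"grip":-0.2,"x":13.5,"y":1.2,"z":0,"ax":0,"ay":0,"az":-24},{"grip":-0.2,"x":18,"y":1.6,"z":1,"ax":0,"ay":0,"az":-32},{"grip":-0.2,"x":22.5,"y":2,"z":2,"ax":0,"ay":0,"az":-40},{"grip":-0.2,"x":27,"y":2.4,"z":3,"ax":0,"ay":0,"az":-48},{"grip":-0.2,"x":31.5,"y":2.8,"z":4,"ax":0,"ay":0,"az":-56},{"grip":-0.2,"x":36,"y":3.2,"z":5,"ax":0,"ay":0,"az":-64},{"grip":-0.2,"x":40.5,"y":3.6,"z":7,"ax":0,"ay":0,"az":-72},{"grip":-0.2,"x":45,"y":4,"z":9,"ax":0,"ay":0,"az":-80},{"grip":-0.2,"x":49.2,"y":4.2,"z":11.2,"ax":0,"ay":0,"az":-82.3},{"grip":-0.2,"x":49.2,"y":4.2,"z":11.2,"ax":0,"ay":0,"az":-82.3}])

```text
time: 29.5
eef_pos: [488.6, 371.0, 116.9]
eef_rot: [-0.001, 0.094, 0.996, 0.001]
ft_force: [-0.1, 0.3, -0.2]
finger_gap: 0.397
```

```bash
cat > dp.py <<'E'
from go import *
ch=P['ch'];phi=ch[2]+np.pi/2-np.radians(8)
plan((T(ch,(-30,33,80)),phi),(T(ch,(-30,33,54)),phi),(T(ch,(-30,33,54)),ch[2]+np.pi/2-np.radians(60)),(T(ch,(-30,33,54)),ch[2]+np.pi/2-np.radians(106)))
E
python3 dp.py
```

```text
t 29.50 tcp [488.6 371.  116.9] F [-0.1  0.3 -0.2] gap 0.397 q [ 0.63  0.56  1.73  0.    0.86 -0.76]
xyz -0.61 -0.72 3.69  a 0.1 -0.1 0.6  dist 38 world [493.2 362.9  80. ]
xyz -0.61 -0.72 6.29  a 0.1 -0.1 0.6  dist 64 world [493.2 362.9  54. ]
xyz -0.61 -0.72 6.29  a -0.0 -0.2 52.6  dist 64 world [493.2 362.9  54. ]
xyz -0.61 -0.72 6.29  a 0.2 -0.1 -81.4  dist 64 world [493.2 362.9  54. ]
```

Request:
drive_tool(increments=[{"grip":-0.2,"x":-0.6,"y":-0.7,"z":3,"ax":0,"ay":0,"az":0.6},{"grip":-0.2,"x":-0.6,"y":-0.7,"z":3,"ax":0,"ay":0,"az":0.6},{"grip":-0.2,"x":-0.6,"y":-0.7,"z":3,"ax":0,"ay":0,"az":0.6}], grip_force=15)

```text
time: 29.8
eef_pos: [494.5, 357.9, 90.2]
eef_rot: [-0.001, 0.102, 0.995, 0.001]
ft_force: [0.4, -0.5, 0.5]
finger_gap: 0.398
```

```bash
python3 dp.py
```

```text
t 29.80 tcp [494.5 357.9  90.2] F [ 0.4 -0.5  0.5] gap 0.398 q [ 0.61  0.59  1.74  0.    0.81 -0.76]
xyz 0.23 0.46 1.02  a 0.1 -0.1 -0.3  dist 11 world [493.2 362.9  80. ]
xyz 0.22 0.46 3.62  a 0.1 -0.1 -0.3  dist 37 world [493.2 362.9  54. ]
xyz 0.22 0.46 3.62  a 0.0 -0.1 51.7  dist 37 world [493.2 362.9  54. ]
xyz 0.22 0.46 3.62  a 0.1 -0.0 -82.3  dist 37 world [493.2 362.9  54. ]
```

Request:
drive_tool(increments=[{"grip":-0.2,"x":0.2,"y":0.45,"z":1,"ax":0,"ay":0,"az":0},{"grip":-0.2,"x":0.2,"y":0.45,"z":1,"ax":0,"ay":0,"az":0},{"grip":-0.2,"x":0.2,"y":0.45,"z":1,"ax":0,"ay":0,"az":0},{"grip":-0.2,"x":0.2,"y":0.45,"z":1,"ax":0,"ay":0,"az":0}])

```text
time: 30.2
eef_pos: [494.8, 363.0, 80.7]
eef_rot: [0.0, 0.103, 0.995, 0.001]
ft_force: [0.7, -0.1, 0.5]
finger_gap: 0.402
```

```bash
python3 dp.py
```

```text
t 30.20 tcp [494.8 363.   80.7] F [ 0.7 -0.1  0.5] gap 0.402 q [ 0.61  0.61  1.74  0.    0.79 -0.75]
xyz 0.15 -0.04 0.07  a 0.2 0.0 -0.3  dist 2 world [493.2 362.9  80. ]
xyz 0.16 -0.05 2.67  a 0.2 0.0 -0.3  dist 27 world [493.2 362.9  54. ]
xyz 0.16 -0.05 2.67  a 0.2 -0.1 51.7  dist 27 world [493.2 362.9  54. ]
xyz 0.16 -0.05 2.67  a 0.1 0.1 -82.3  dist 27 world [493.2 362.9  54. ]
```

Descend and close on the bar.

Request:
drive_tool(increments=[{"grip":-0.2,"x":0.15,"y":0,"z":1.5,"ax":0,"ay":0,"az":0},{"grip":-0.2,"x":0.15,"y":0,"z":2.6,"ax":0,"ay":0,"az":0},{"grip":-0.2,"x":0.15,"y":0,"z":2.6,"ax":0,"ay":0,"az":0},{"grip":-1,"x":0.15,"y":0,"z":2.6,"ax":0,"ay":0,"az":0},{"grip":-1,"x":0.15,"y":0,"z":2.6,"ax":0,"ay":0,"az":0},{"grip":-1,"x":0.15,"y":0,"z":2.6,"ax":0,"ay":0,"az":0},{"grip":-1,"x":0.15,"y":0,"z":2.6,"ax":0,"ay":0,"az":0},{"grip":-1,"x":0.15,"y":0,"z":2.6,"ax":0,"ay":0,"az":0}])

```text
time: 31.0
eef_pos: [493.5, 363.7, 54.5]
eef_rot: [0.001, 0.103, 0.995, 0.002]
ft_force: [1.0, 2.3, -1.8]
finger_gap: 0.134
```

```bash
python3 dp.py
```

```text
t 31.00 tcp [493.5 363.7  54.5] F [ 1.   2.3 -1.8] gap 0.134 q [ 0.61  0.65  1.75  0.    0.74 -0.75]
xyz 0.02 -0.07 -2.55  a 0.2 0.0 -0.3  dist 26 world [493.2 362.9  80. ]
xyz 0.02 -0.08 0.05  a 0.2 0.0 -0.3  dist 1 world [493.2 362.9  54. ]
xyz 0.02 -0.08 0.05  a 0.2 -0.1 51.7  dist 1 world [493.2 362.9  54. ]
xyz 0.02 -0.08 0.05  a 0.1 0.2 -82.3  dist 1 world [493.2 362.9  54. ]
```

Request:
drive_tool(increments=[{"grip":-1,"x":0,"y":0,"z":0,"ax":0,"ay":0,"az":8},{"grip":-1,"x":0,"y":0,"z":0,"ax":0,"ay":0,"az":16},{"grip":-1,"x":0,"y":0,"z":0,"ax":0,"ay":0,"az":24},{"grip":-1,"x":0,"y":0,"z":0,"ax":0,"ay":0,"az":32},{"grip":-1,"x":0,"y":0,"z":0,"ax":0,"ay":0,"az":40},{"grip":-1,"x":0,"y":0,"z":0,"ax":0,"ay":0,"az":48},{"grip":-1,"x":0,"y":0,"z":0,"ax":0,"ay":0,"az":56},{"grip":-1,"x":0,"y":0,"z":0,"ax":0,"ay":0,"az":64},{"grip":-1,"x":0,"y":0,"z":0,"ax":0,"ay":0,"az":72},{"grip":-1,"x":0,"y":0,"z":0,"ax":0,"ay":0,"az":80},{"grip":-1,"x":0,"y":0,"z":0,"ax":0,"ay":0,"az":88},{"grip":-1,"x":0,"y":0,"z":0,"ax":0,"ay":0,"az":92}])

```text
time: 32.2
eef_pos: [495.5, 364.9, 54.6]
eef_rot: [-0.001, 0.788, 0.615, 0.004]
ft_force: [7.8, 5.1, -8.2]
finger_gap: 0.139
```

```bash
python3 dp.py
```

```text
t 32.20 tcp [495.5 364.9  54.6] F [ 7.8  5.1 -8.2] gap 0.139 q [0.61 0.65 1.75 0.   0.74 0.86]
xyz -0.23 -0.17 -2.54  a -0.1 -0.5 87.4  dist 26 world [493.2 362.9  80. ]
xyz -0.25 -0.18 0.06  a -0.1 -0.5 87.4  dist 3 world [493.2 362.9  54. ]
xyz -0.25 -0.18 0.06  a 0.4 -0.3 -40.6  dist 3 world [493.2 362.9  54. ]
xyz -0.25 -0.18 0.06  a 0.2 -0.4 5.4  dist 3 world [493.2 362.9  54. ]
```

Request:
drive_tool(increments=[{"grip":-1,"x":0,"y":0,"z":0,"ax":0,"ay":0,"az":5.5},{"grip":-1,"x":0,"y":0,"z":0,"ax":0,"ay":0,"az":5.5},{"grip":-1,"x":0,"y":0,"z":0,"ax":0,"ay":0,"az":5.5},{"grip":-1,"x":0,"y":0,"z":0,"ax":0,"ay":0,"az":5.5},{"grip":-0.4,"x":0,"y":0,"z":0,"ax":0,"ay":0,"az":5.5},{"grip":-0.2,"x":0,"y":0,"z":0,"ax":0,"ay":0,"az":5.5},{"grip":-0.2,"x":0,"y":0,"z":0,"ax":0,"ay":0,"az":5.5},{"grip":-0.2,"x":0,"y":0,"z":-3,"ax":0,"ay":0,"az":5.5},{"grip":-0.2,"x":0,"y":0,"z":-8,"ax":0,"ay":0,"az":5.5},{"grip":-0.2,"x":0,"y":0,"z":-12,"ax":0,"ay":0,"az":5.5}])

```text
time: 33.2
eef_pos: [492.7, 362.7, 175.9]
eef_rot: [-0.001, 0.815, 0.579, 0.001]
ft_force: [1.2, 0.3, 0.9]
finger_gap: 0.395
```

```bash
cat > pg.py <<'E'
from go import *
# pry tool new pose from top7 crop estimates
a=load('top7'); c=lambda l:(np.array(l)+.5)/3.6-.5+[130,125]
pt,r=fit(a,[(-50,12,12),(-50,-12,12),(50,12,12),(50,-12,12),(145,8,7.5),(145,-8,7.5)],c([(420,276),(455,274),(417,135),(452,134),(421,7),(442,6)]),[560,110,0.0],4)
if __name__=='__main__':
    mt=P['mt'];d=pt[:2]-mt[:2];cc,s=np.cos(mt[2]),np.sin(mt[2]);print(pt,np.abs(r).max(),'in mat',cc*d[0]+s*d[1],-s*d[0]+cc*d[1])
g=T(pt,(15,0,0));phi=pt[2]+np.pi/2
if __name__=='__main__': plan((([g[0],g[1],120]),phi),([g[0],g[1],18],phi),([g[0]-20*0,g[1]-32,18],phi))
E
python3 pg.py
```

```text
[5.79767097e+02 1.24644491e+02 3.23509087e-02] 0.22392760734445005 in mat 10.942812991347024 81.58543224631651
t 33.20 tcp [492.7 362.7 175.9] F [1.2 0.3 0.9] gap 0.395 q [0.61 0.47 1.7  0.   0.97 0.95]
xyz -19.07 17.48 5.54  a -0.1 -0.1 68.9  dist 265 world [594.8 125.1 120. ]
xyz -19.09 17.49 15.74  a -0.1 -0.1 68.9  dist 303 world [594.8 125.1  18. ]
xyz -22.11 18.54 15.73  a -0.1 -0.1 68.9  dist 329 world [594.8  93.1  18. ]
```

Request:
drive_tool(increments=[{"grip":-0.2,"x":-4.5,"y":0.9,"z":-3,"ax":0,"ay":0,"az":0},{"grip":-0.2,"x":-9,"y":1.8,"z":-5,"ax":0,"ay":0,"az":0},{"grip":-0.2,"x":-13.5,"y":2.7,"z":-5,"ax":0,"ay":0,"az":0},{"grip":-0.2,"x":-18,"y":3.6,"z":-5,"ax":0,"ay":0,"az":0},{"grip":-0.2,"x":-22.5,"y":4.5,"z":-5,"ax":0,"ay":0,"az":0},{"grip":-0.2,"x":-27,"y":5.2,"z":-5,"ax":0,"ay":0,"az":0},{"grip":-0.2,"x":-32,"y":6.2,"z":-5,"ax":0,"ay":0,"az":0},{"grip":-0.2,"x":-37,"y":7.2,"z":-5,"ax":0,"ay":0,"az":0},{"grip":-0.2,"x":-42,"y":8.2,"z":-5,"ax":0,"ay":0,"az":0},{"grip":-0.2,"x":-48,"y":9.3,"z":-5,"ax":0,"ay":0,"az":0},{"grip":-0.2,"x":-48,"y":9.3,"z":-5,"ax":0,"ay":0,"az":0}])

```text
time: 34.3
eef_pos: [421.3, -124.4, 223.2]
eef_rot: [-0.001, 0.817, 0.577, 0.001]
ft_force: [0.3, 0.8, 0.2]
finger_gap: 0.403
```

```bash
python3 - <<'E'
from go import *
a=snap('top','top8')
A=a['img'][125:265,130:330];B=a['img'][190:235,130:175]
im=np.hstack([cv2.resize(A,(500,350),interpolation=2),cv2.resize(B,(300,300),interpolation=2,) if 0 else cv2.copyMakeBorder(cv2.resize(B,(300,300),interpolation=2),0,50,0,0,0)])
cv2.imwrite('pics/p8.png',im[:,:,::-1])
s,t=load('side6'),snap('side','side8')
E
python3 dl.py top8
```

```text
nib31 105.00000000000001 140 | nib31 108.0 127 | nib31 -9.0 101 | nib31 -12.000000000000002 100 | nib31 -57.00000000000001 100 | nib31 -59.99999999999999 99 | nib31 -42.0 99 | 
 centroid 106.26750257125494 med 91.07336272767819
mark30 105.00000000000001 138 | mark30 108.0 136 | mark30 102.0 118 | mark30 111.0 114 | mark30 129.0 100 | mark30 99.0 99 | mark30 132.0 98 | 
 centroid 105.48561978571384 med 93.51499168742716
```

View pics/p8.png

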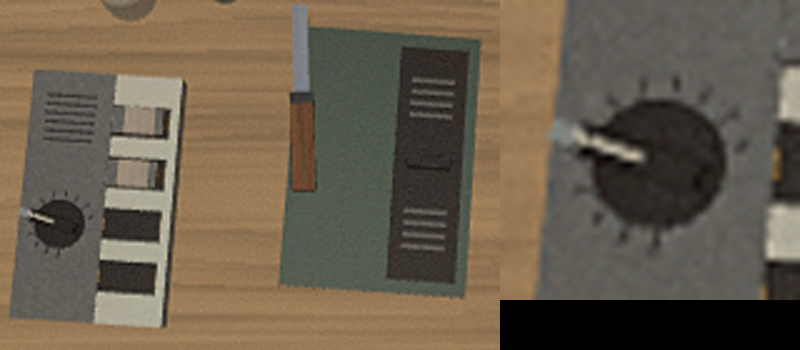

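```bash
python3 -c "
from plant import bot
print(bot.hand_in())"
```

```text
the job is handed in; nothing more can be done
None
```

The job is done and handed in at about 34 s of the 210 s allowed. The hand-in gave no verdict, so what follows rests on my own last checks.

I pried the cover out of its catches with the large brown pry tool and laid it on the mat by its rib. I found two packs inside and put them in the charger bays at x = 78 and 26. Then I turned the dial to the marker.

Last checks from the top camera:
- **Packs:** both outlines sit in their bays as drawn. A brightness search of the stereo's bay found only these two packs.
- **Dial:** the pointer reads about 106.3° and the marker about 105.5°, well inside the 7° allowed.
- **Cover:** it lies on the mat, rib up, and clear of the pry tool.
- **Pry tool:** it had been knocked aside after I laid it down. The handle centre is still over the mat, about 13 mm inside the edge. The blade tip sticks out past the mat's far end. I left it there because it meets the rule.

The images never showed the cover sprung directly. I inferred it from the low prying force and a 1.5-pixel shift of its slots, and it then lifted off freely. I made no separate measurement of the other goods; none were seen displaced.

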